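Open two parts tubs and pile their lids on the draining stand

TASK

Open the two parts tubs, larger one first: tip its lid steeply up by the front lip while the lid's back edge still rests on the tub's rim, then lift it off and lay it flat, right way up, squarely on the middle of the draining stand. Then tip up and lift off the smaller lid in the same way and lay it flat, right way up, squarely on the middle of the larger lid. Leave both tubs where they stand and do not shove or knock over the bottle, cup, red bin or bracket.

Things in the scene. Friction and masses are not known exactly. Their poses are not given: they have to be found in the camera images.
- biglid_mid (a point): Larger lid: loose white plastic plate 5 mm thick, no handle, about 116 g. Point: half-way through the plate over its tub's centre; z up. From it the plate reaches 75 to its -x, 58 to +x, 65 each side; the front 20 (-x) is a lip with free space under it. Below: a plug frame 8 deep, 96 (x) by 110 (y), 3 mm loose inside the tub walls, on which the lid rests when laid down.
- smalllid_mid (a point): Smaller lid: loose white plastic plate 5 mm thick, no handle, about 77 g. Point: half-way through the plate over its tub's centre; z up. From it the plate reaches 65 to its -x, 48 to +x, 53 each side; the front 20 (-x) is a lip with free space under it. Below: a plug frame 8 deep, 76 (x) by 86 (y), 3 mm loose inside the tub walls, on which the lid rests when laid down.
- biglid_rear (a point): Middle of the larger lid's back, at the plate's underside, 55 along the lid's +x from its centre point: where the lid bears on the tub's back rim. Sizes in mm.
- smalllid_rear (a point): The same on the smaller lid, 45 along its +x from its centre point. Sizes in mm.
- bigtub_rear (a point): Middle of the outer edge of the larger tub's back rim (95 above the table). Sizes in mm.
- smalltub_rear (a point): Middle of the outer edge of the smaller tub's back rim (85 above the table). Sizes in mm.
- bigtub: Larger tub, open-topped clear plastic box of yellow printed parts, loose but heavy (over 0.4 kg); 110 (its x) by 124 (its y) by 95 high, walls 4 thick. Origin at the centre of its underside; its front, where the lid's lip is, faces its own -x. Sizes in mm.
- smalltub: Smaller tub, open-topped clear plastic box of yellow printed parts, loose but heavy (over 0.4 kg); 90 (its x) by 100 (its y) by 85 high, walls 4 thick. Origin at the centre of its underside; its front, where the lid's lip is, faces its own -x. Sizes in mm.
- stand_top (a point): Draining stand: fixed flat steel plate 140 (x) by 150 (y), 6 thick, on four short legs, its top 85 above the table. This point: the middle of its top. Sizes in mm.
- bottle: Bystander: upright amber bottle, 62 across, 190 tall; origin at the centre of its underside. Sizes in mm.
- redbin: Bystander: open red bin 70 by 60 by 50 high; origin at the centre of its underside. Sizes in mm.
- cup: Bystander: white cup, 64 across, 80 tall; origin at the centre of its underside. Sizes in mm.
- bracket: Bystander: yellow printed bracket, flat on the table, 96 long (x), 28 wide, 18 high; origin at the middle of its underside. Sizes in mm.
Mind the look-alikes: they are no part of the job. What is shaped like the part that bears smalllid_mid but brown or green is not meant.

How it is judged:
By the outcome, as a careful person would: the job done as asked, in the order asked, and still so for the second after the job is handed in, with the robot touching nothing.
It also fails if it takes over 72 s, if anything falls off the work surface, if the arm or the gripper's body presses on something with over 40 N, if the wrist force passes 120 N, or if a joint passes its speed limit or range.

ROBOT

A 7-joint arm with a two-finger parallel gripper is mounted at the origin on the work surface. World frame = base frame: x ahead of the robot, y to its left, z up, the work surface at z = 0. Lengths are in m, angles in rad, forces in N, time in s.
With the tool pointing down it reaches from about 0.425 to 0.925 m from the base axis. Payload 6.8 kg.
Tool frame: the origin (TCP) lies midway between the tips of the shut fingers; the grasp point (between the pads) lies bot.grip_depth behind it (bot.grip_depth is the distance from the TCP to the grasp point, in m); z points along the fingers, y is the direction in which the jaws open and shut (so a half turn about z gives the same grasp; the last joint's range is limited). The gripper opens to 88 mm and grips with 3 to 60 N. Pads are 20 mm wide; open, the fingers measure 115 mm over their backs; the gripper's body (75 mm by 178 mm) begins 61 mm behind the grasp point.
Start: joints at [1.122, 0.477, 0.022, 1.555, -0.011, 1.109, -0.083], TCP at [0.226, -0.636, 0.223] pointing down, gripper open.
Joint ranges: [-2.96, 2.96], [-0.34, 2.1], [-1.41, 1.46], [0.24, 2.44], [-1.37, 4.51], [0.17, 1.92], [-2.96, 2.96]. Speed limits (rad/s): [2.39, 2.39, 3.14, 3.14, 3.14, 3.14, 3.14].

INTERFACE

Orientations are given as a rotation vector (axis times angle).
In Python, from rig import bot gives the robot as it stands.
- The arm moves only by the tool servo_tool, never from a script. Its argument "rows" is a list of rows, each a list of 7 numbers: the closure, from 0 (fully open) to 1 (shut), then the shift along the tool's x, y, z in mm, then the turn, a rotation vector about the tool's x, y, z in degrees. A call has 1 to 10 rows; each row shifts and turns the commanded pose from where the row before left it, along the tool's axes as they then stand; what a row does not reach is not made up. A row lasts 1/12 s, in which the tool goes at most 41.7 mm and 7.16 degrees, less where a joint would pass 70% of its speed; a pose out of reach is approached as far as the arm can. A call with a gripper value outside its range is refused whole. The fingers move at their own pace and stop on an object; the grip force is fixed at half the most. Time passes only in rows, so rows that do not move let the fingers close. It gives the time, the measured TCP pose, the force and the opening at its end, in the units of the state.
- bot.state(): the state, without advancing time (a new reading comes with each control period).
- bot.grab_frame(name): name is "scene" or "side" or "wrist"; returns a dict with "image" (384x512x3 uint8, red, green, blue), "camera_matrix" (3x3 intrinsics, pixels), "camera_from_world" (4x4, takes a point from world to camera coordinates); the wrist camera has in their place "T_tool_cam" (4x4, takes a point from camera to tool coordinates, whose origin is the TCP and whose axes are the flange's). Camera axes: x right, y down, z forward; pixel columns grow to the right and rows downward; lengths in m; the calibration is good to about 2 mm. A picture is of the moment at which its call begins: read the wrist's pose just before it. There is no depth.
- bot.sign_off(): hands the job in, once; it reports no verdict.
The state is a dict: "t": time; "joint_pos": joint angles; "joint_velocities": joint speeds; "joint_torque": joint torques, N m; "ee_pos": TCP position; "orientation": TCP orientation; "contact_force": force on the tool from outside, world axes, zero at the start; "moment": the same for the moment, N m; "opening": opening from 0.0 (shut) to 1.0 (fully open).
Only numpy, scipy, OpenCV 4.12 (cv2) and the standard library are available. Lean on these libraries where they do the work, as an engineer would, in place of code of your own. Each camera call takes 0.05 s, during which the arm holds its last target. There are 200 camera calls.

## Working session

There is one attempt and no reset: what is moved stays moved. The work goes in short steps, Python scripts to look and compute and a tool call to move; the robot and the scene stay as the last step left them, time stands still between calls to the robot, and variables do not carry over. Pictures are saved under pics/ and viewed, about 8 in all and at most 12, crops included, and the job is handed in when it is done.

Besides the shell and the picture viewer there is one more tool, called after ">>>" by a JSON object that holds its "method" and its "body". servo_tool: Moves the arm, as the interface text tells. Its arguments: {"type":"object","properties":{"rows":{"type":"array","items":{"type":"array","items":{"type":"number"}}}},"required":["rows"]}

```bash
mkdir -p pics; ls; python3 - <<'E'
from rig import bot
import cv2,numpy as np,pickle
s=bot.state();print(s['t'],s['ee_pos'],s['orientation'],bot.grip_depth,s['opening'])
d={}
for n in("scene","side","wrist"):
    f=bot.grab_frame(n);d[n]=f;cv2.imwrite(f'pics/{n}0.png',f['image'][:,:,::-1])
    print(n,f['camera_matrix'].tolist(),np.round(f.get('camera_from_world',f.get('T_tool_cam')),4).tolist())
pickle.dump(d,open('f0.pkl','wb'))
a=cv2.resize(d['scene']['image'],(800,600),interpolation=cv2.INTER_CUBIC);cv2.imwrite('pics/a.png',a[:,:,::-1])
a=cv2.resize(d['side']['image'],(800,600),interpolation=cv2.INTER_CUBIC);cv2.imwrite('pics/b.png',a[:,:,::-1])
E
```

```text
pics
0.0 [ 0.2253923  -0.6356177   0.22168882] [-3.09436816e+00 -5.32415810e-01  6.66031000e-04] 0.0187 0.9972068828152886
scene [[476.0389259776252, 0.0, 249.45832644360962], [0.0, 476.0389259776252, 186.9089548026511], [0.0, 0.0, 1.0]] [[-0.7783, 0.6276, 0.0201, 0.4117], [0.432, 0.5585, -0.7081, -0.1547], [-0.4556, -0.5425, -0.7058, 1.4587], [0.0, 0.0, 0.0, 1.0]]
side [[404.66369180580114, 0.0, 253.8742122548183], [0.0, 404.66369180580114, 193.11851986827952], [0.0, 0.0, 1.0]] [[-0.8261, -0.5633, 0.0154, 0.4569], [-0.3846, 0.5436, -0.746, 0.2715], [0.4119, -0.6222, -0.6657, 0.8511], [0.0, 0.0, 0.0, 1.0]]
wrist [[320.99955103396593, 0.0, 260.2731970516454], [0.0, 320.99955103396593, 189.93538753231678], [0.0, 0.0, 1.0]] [[-0.0002, -0.9702, -0.2424, 0.0661], [1.0, -0.0006, 0.0016, 0.0], [-0.0017, -0.2424, 0.9702, -0.162], [0.0, 0.0, 0.0, 1.0]]
```

View pics/a.png

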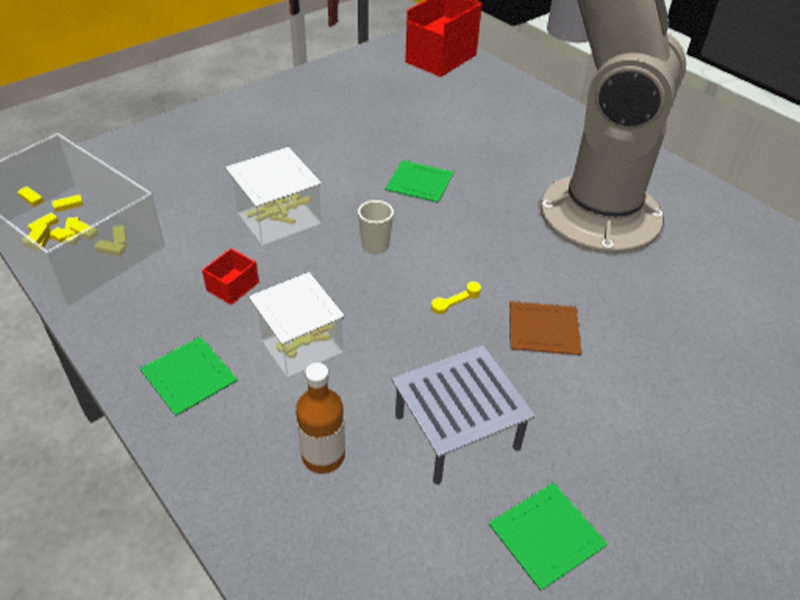

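View pics/b.png

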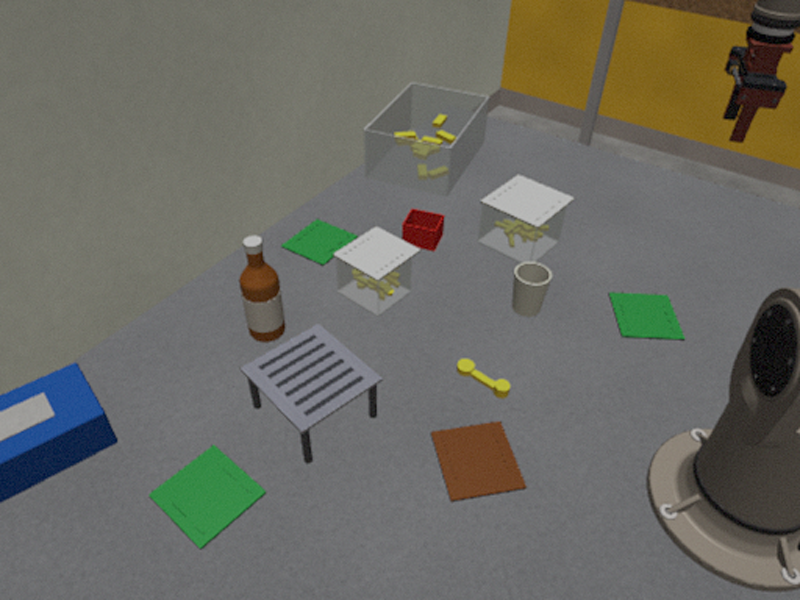

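```bash
cat > h.py <<'E'
import cv2,numpy as np,pickle
def unproj(f,uv,z):
    K=f['camera_matrix'];T=f['camera_from_world'];R=T[:3,:3];c=-R.T@T[:3,3]
    d=(R.T@np.linalg.inv(K)@np.c_[np.atleast_2d(uv),np.ones(len(np.atleast_2d(uv)))].T).T
    return c+d*((z-c[2])/d[:,2])[:,None]
def proj(f,P):
    P=np.atleast_2d(P);T=f['camera_from_world'];q=(T[:3,:3]@P.T).T+T[:3,3];p=(f['camera_matrix']@q.T).T
    return p[:,:2]/p[:,2:]
def quad(mask):
    c=max(cv2.findContours(mask,cv2.RETR_EXTERNAL,cv2.CHAIN_APPROX_NONE)[0],key=cv2.contourArea)
    h=cv2.convexHull(c)
    for e in np.arange(.01,.2,.005):
        a=cv2.approxPolyDP(h,e*cv2.arcLength(h,True),True)
        if len(a)<=4: break
    a=a[:,0].astype(float); pts=c[:,0].astype(float); L=[]
    for i in range(4):   # refine edges by line fit
        p,q=a[i],a[(i+1)%4];t=(q-p)/np.linalg.norm(q-p);n=np.array([-t[1],t[0]])
        s=(pts-p)@t/np.linalg.norm(q-p);m=(abs((pts-p)@n)<2)&(s>.1)&(s<.9)
        vx,vy,x,y=cv2.fitLine(pts[m].astype(np.float32),cv2.DIST_L1,0,.01,.01).ravel()
        L.append(np.cross([x,y,1],[x+vx,y+vy,1]))
    r=[np.cross(L[i-1],L[i]) for i in range(4)]
    return np.array([v[:2]/v[2] for v in r])
E
python3 - <<'E'
from h import *
d=pickle.load(open('f0.pkl','rb'))
box={'scene':{'big':(140,85,70,75),'small':(155,170,70,80)},'side':{'big':(300,105,75,70),'small':(208,140,70,65)}}
out=[]
for n in box:
    f=d[n];im=f['image']
    for k,(x,y,w,h) in box[n].items():
        c=im[y:y+h,x:x+w];m=((c.min(2)>185)).astype(np.uint8)*255
        q=quad(m)+[x,y];P=unproj(f,q,.0985 if k=='big' else .0885)
        print(n,k,np.round(q,1).tolist());print(np.round(P[:,:2],4).tolist(),P[:,:2].mean(0).round(4),np.linalg.norm(P-np.roll(P,-1,0),axis=1).round(4))
        out.append(cv2.resize(c,(400,300),interpolation=cv2.INTER_CUBIC))
a=np.vstack([np.hstack(out[:2]),np.hstack(out[2:])]);cv2.imwrite('pics/c.png',a[:,:,::-1])
S={'scene':[(393,381),(484,347),(533,413),(440,452)],'side':[(242,374),(318,326),(381,378),(304,424)]}
for n in S:
    P=unproj(d[n],np.array(S[n])/1.5625,.085);print('stand',P[:,:2].round(4).tolist(),P.mean(0).round(4),np.linalg.norm(P-np.roll(P,-1,0),axis=1).round(3))
G={'bottle':((322,466),0,(265,335)),'cup':((376,246),0,(528,308)),'redbin':((231,290),0,(423,238)),'bracket':((456,299),0,(484,379))}
for k,(a,z,b) in G.items(): print(k,unproj(d['scene'],np.array(a)/1.5625,z).round(3),unproj(d['side'],np.array(b)/1.5625,z).round(3))
E
```

```text
scene big [[205.3, 116.9], [163.3, 130.9], [144.5, 106.8], [184.2, 93.6]]
[[0.4495, -0.3007], [0.5772, -0.3181], [0.5611, -0.4465], [0.4331, -0.434]] [ 0.5052 -0.3748] [0.1289 0.1295 0.1287 0.1342]
scene small [[197.4, 173.7], [222.1, 205.0], [168.0, 205.0], [160.9, 188.3]]
[[0.5945, -0.1302], [0.6094, -0.0058], [0.7098, -0.0837], [0.6937, -0.1416]] [ 0.6518 -0.0903] [0.1253 0.127  0.06   0.0999]Traceback (most recent call last):
  File "<stdin>", line 9, in <module>
  File "h.py", line 19, in quad
    vx,vy,x,y=cv2.fitLine(pts[m].astype(np.float32),cv2.DIST_L1,0,.01,.01).ravel()
              ~~~~~~~~~~~^^^^^^^^^^^^^^^^^^^^^^^^^^^^^^^^^^^^^^^^^^^^^^^^^
cv2.error: OpenCV(4.12.0) /io/opencv/modules/imgproc/src/linefit.cpp:50: error: (-215:Assertion failed) count > 0 in function 'fitLine2D_wods'
```

```bash
cat > m.py <<'E'
from h import *
d=pickle.load(open('f0.pkl','rb'))
box={'scene':{'big':(140,85,72,76),'small':(155,170,72,76)},'side':{'big':(300,105,76,70),'small':(208,140,70,65)}}
out=[]
for n in box:
    f=d[n];im=f['image']
    for k,(x,y,w,h) in box[n].items():
        c=im[y:y+h,x:x+w];up=cv2.resize(c,None,fx=4,fy=4,interpolation=cv2.INTER_CUBIC)
        g=up.min(2);t=200;m=(g>t).astype(np.uint8)*255;m=cv2.morphologyEx(m,cv2.MORPH_OPEN,np.ones((13,13)))
        m[:]=cv2.morphologyEx(m,cv2.MORPH_CLOSE,np.ones((13,13)))
        vis=up.copy()
        try:
            q4=quad(m);q=(q4+.5)/4-.5+[x,y];P=unproj(f,q,.100 if k=='big' else .090)
            print(n,k,np.round(q,1).tolist());print(np.round(P[:,:2],4).tolist(),P[:,:2].mean(0).round(4),np.linalg.norm(P-np.roll(P,-1,0),axis=1).round(4))
            cv2.polylines(vis,[q4.round().astype(int)],True,(255,0,0),1)
        except Exception as e: print(n,k,e)
        out.append(cv2.resize(vis,(400,300)))
a=np.vstack([np.hstack(out[:2]),np.hstack(out[2:])]);cv2.imwrite('pics/c.png',a[:,:,::-1])
S={'scene':[(393,381),(484,347),(533,413),(440,452)],'side':[(242,374),(318,326),(381,378),(304,424)]}
for n in S:
    P=unproj(d[n],np.array(S[n])/1.5625,.085);print('stand',P[:,:2].round(4).tolist(),P.mean(0).round(4),np.linalg.norm(P-np.roll(P,-1,0),axis=1).round(3))
G={'bottle':((322,466),0,(265,335)),'cup':((376,246),0,(528,308)),'redbin':((231,290),0,(423,238)),'bracket':((456,299),0,(484,379))}
for k,(a,z,b) in G.items(): print(k,unproj(d['scene'],np.array(a)/1.5625,z).round(3),unproj(d['side'],np.array(b)/1.5625,z).round(3))
E
python3 m.py
```

```text
scene big OpenCV(4.12.0) /io/opencv/modules/imgproc/src/linefit.cpp:50: error: (-215:Assertion failed) count > 0 in function 'fitLine2D_wods'

scene small [[197.9, 174.2], [219.3, 201.7], [179.7, 218.8], [159.1, 189.0]]
[[0.5952, -0.1264], [0.609, -0.0174], [0.7122, -0.0295], [0.6991, -0.1406]] [ 0.6539 -0.0785] [0.1099 0.1039 0.1119 0.1048]
side big max() iterable argument is empty
side small max() iterable argument is empty
stand [[0.6259, 0.1246], [0.4804, 0.1579], [0.5104, 0.2846], [0.6512, 0.2526]] [0.567 0.205 0.085] [0.149 0.13  0.144 0.13 ]
stand [[0.6427, 0.2605], [0.6175, 0.1227], [0.477, 0.1533], [0.5136, 0.2771]] [0.5627 0.2034 0.085 ] [0.14  0.144 0.129 0.13 ]
bottle [[ 0.756  0.13  -0.   ]] [[0.738 0.127 0.   ]]
cup [[ 0.408 -0.191 -0.   ]] [[ 0.4   -0.196 -0.   ]]
redbin [[ 0.678 -0.254  0.   ]] [[ 0.669 -0.266  0.   ]]
bracket [[ 0.384  0.002 -0.   ]] [[ 0.385 -0.     0.   ]]
```

View pics/c.png

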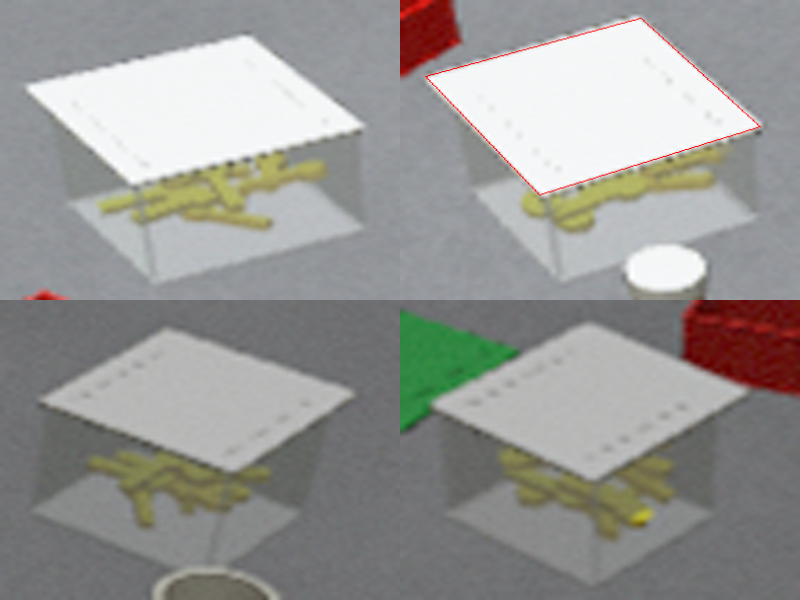

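```bash
cat > m2.py <<'E'
from h import *
d=pickle.load(open('f0.pkl','rb'))
box={'scene':{'big':(140,85,72,76,0,0),'small':(155,170,72,76,400,0)},'side':{'big':(300,105,76,70,0,300),'small':(208,140,70,65,400,300)}}
L={('scene','big'):[(26,89),(248,36),(365,127),(135,185)],('scene','small'):[(426,77),(641,17),(762,127),(540,195)],
('side','big'):[(40,402),(165,328),(356,394),(236,471)],('side','small'):[(431,405),(589,321),(748,393),(595,480)]}
B={('scene','big'):[(68,203),(155,284),(362,228)],('scene','small'):[(474,194),(562,281),(757,216)],
('side','big'):[(32,512),(212,577),(299,515)],('side','small'):[(447,515),(592,583),(712,514)]}
for (n,k) in L:
    x,y,w,h,ox,oy=box[n][k];cv=lambda p:(np.array(p)-[ox,oy]+.5)*[w/400,h/300]-.5+[x,y]
    P=unproj(d[n],cv(L[n,k]),.1 if k=='big' else .09)[:,:2];Q=unproj(d[n],cv(B[n,k]),0)[:,:2]
    print(n,k,'lid',P.round(3).tolist(),P.mean(0).round(4),np.linalg.norm(P-np.roll(P,-1,0),axis=1).round(3))
    e=P-np.roll(P,1,0);print('   base',Q.round(3).tolist(),'c',((Q[0]+Q[2])/2).round(4),np.linalg.norm(np.diff(Q,axis=0),axis=1).round(3), 'edge ang',np.degrees(np.arctan2(e[:,1],e[:,0])).round(1))
E
python3 m2.py
```

```text
scene big lid [[0.563, -0.444], [0.435, -0.431], [0.451, -0.299], [0.578, -0.313]] [ 0.5066 -0.3719] [0.13  0.133 0.128 0.131]
   base [[0.56, -0.431], [0.573, -0.323], [0.451, -0.31]] c [ 0.5054 -0.3704] [0.109 0.123] edge ang [-96.4 174.6  83.1  -6.2]
scene small lid [[0.699, -0.14], [0.595, -0.127], [0.608, -0.016], [0.712, -0.029]] [ 0.6536 -0.078 ] [0.105 0.112 0.105 0.112]
   base [[0.698, -0.119], [0.706, -0.035], [0.608, -0.025]] c [ 0.6531 -0.0718] [0.084 0.099] edge ang [-96.9 173.   82.9  -6.8]
side big lid [[0.575, -0.313], [0.562, -0.447], [0.431, -0.429], [0.447, -0.301]] [ 0.5036 -0.3728] [0.134 0.132 0.129 0.128]
   base [[0.573, -0.322], [0.45, -0.314], [0.439, -0.413]] c [ 0.5064 -0.3678] [0.123 0.099] edge ang [ -5.4 -95.6 172.2  82.7]
side small lid [[0.709, -0.028], [0.698, -0.142], [0.592, -0.126], [0.605, -0.017]] [ 0.6508 -0.0785] [0.114 0.107 0.109 0.104]
   base [[0.709, -0.034], [0.613, -0.026], [0.601, -0.112]] c [ 0.6549 -0.0734] [0.096 0.087] edge ang [ -6.1 -95.5 171.4  83.3]
```

>>> {"method": "servo_tool", "body": {"rows": [[0,36,-1,-19,0,0,0],[0,36,-1,-19,0,0,0],[0,36,-1,-19,0,0,0],[0,36,-1,-19,0,0,0],[0,36,-1,-19,0,0,0],[0,36,-1,-19,0,0,0],[0,0,0,0,0,0,6.5],[0,0,0,0,0,0,6.5],[0,0,0,0,0,0,6.5],[0,0,0,0,0,0,6.5]]}}

```text
t: 0.98
ee_pos: [0.4274, -0.558, 0.3363]
orientation: [-3.136, 0.185, 0.001]
contact_force: [-0.2, -0.7, 1.2]
opening: 0.998
```

>>> {"method": "servo_tool", "body": {"rows": [[0,0,0,0,7,0,0],[0,0,0,0,7,0,0],[0,0,0,0,7,0,0],[0,0,0,0,7,0,0],[0,0,0,0,7,0,0],[0,0,0,0,7,0,0],[0,0,0,0,0,0,0]]}}

```text
t: 1.57
ee_pos: [0.4271, -0.5528, 0.3192]
orientation: [-2.476, 0.144, -0.031]
contact_force: [0.7, 1.5, -0.0]
opening: 0.999
```

```bash
cat >> h.py <<'E'
from scipy.spatial.transform import Rotation as Ro
def wcam(s,f):
    "wrist frame -> like a fixed camera"
    T=np.eye(4);T[:3,:3]=Ro.from_rotvec(s['orientation']).as_matrix();T[:3,3]=s['ee_pos']
    g=dict(f);g['camera_from_world']=np.linalg.inv(T@f['T_tool_cam']);return g
E
python3 - <<'E'
from rig import bot
from h import *
s=bot.state();f=wcam(s,bot.grab_frame('wrist'));pickle.dump((s,f),open('w1.pkl','wb'))
print(s['t'],np.round(s['joint_pos'],3),np.round(s['ee_pos'],4));print(Ro.from_rotvec(s['orientation']).as_matrix().round(3))
im=cv2.resize(f['image'],(800,600),interpolation=cv2.INTER_CUBIC);cv2.imwrite('pics/w1.png',im[:,:,::-1])
E
```

```text
1.5667 [ 1.093  0.817 -0.202  0.913 -0.303  1.914 -0.802] [ 0.4271 -0.5528  0.3192]
[[ 0.994 -0.096  0.058]
 [-0.112 -0.783  0.612]
 [-0.014 -0.614 -0.789]]
```

View pics/w1.png

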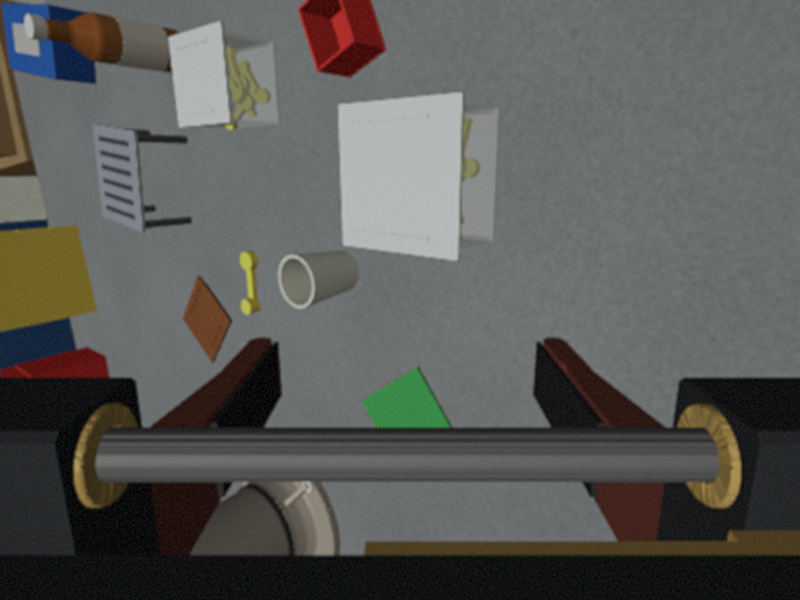

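```bash
cat >> h.py <<'E'
from scipy.linalg import logm,expm
def mat(s):
    T=np.eye(4);T[:3,:3]=Ro.from_rotvec(s['orientation']).as_matrix();T[:3,3]=s['ee_pos'];return T
def pose(tcp,yaw,p):
    "tool z at azimuth yaw(deg), pitched p(deg) below level; tool y = down/back"
    a,b=np.radians([yaw,p]);h=np.array([np.cos(a),np.sin(a),0]);u=np.array([0,0,1.])
    z=np.cos(b)*h-np.sin(b)*u;y=-np.sin(b)*h-np.cos(b)*u
    T=np.eye(4);T[:3,:3]=np.c_[np.cross(y,z),y,z];T[:3,3]=tcp;return T
def rows(A,B,n=None):
    X=np.linalg.inv(A)@B;d=np.linalg.norm(X[:3,3])*1000;w=np.degrees(Ro.from_matrix(X[:3,:3]).magnitude())
    n=n or int(np.ceil(max(d/38,w/6.8,1)));t=np.real(expm(np.real(logm(X))/n))
    r=np.r_[t[:3,3]*1000,np.degrees(Ro.from_matrix(t[:3,:3]).as_rotvec())]
    print(n,'x',r.round(2).tolist());return B
E
python3 - <<'E'
from h import *
s,f=pickle.load(open('w1.pkl','rb'))
q=(np.array([(338,104),(463,93),(458,261),(343,246)])+.5)/1.5625-.5
P=unproj(f,q,.1)[:,:2];e=P-np.roll(P,1,0)
print(P.round(4).tolist(),P.mean(0).round(4),np.linalg.norm(P-np.roll(P,-1,0),axis=1).round(4),np.degrees(np.arctan2(e[:,1],e[:,0])).round(1))
mid=np.array([.506,-.3645]);yaw=83.7;h=np.array([np.cos(np.radians(yaw)),np.sin(np.radians(yaw))])
E=np.r_[mid-.075*h,.095];H=np.r_[h,0]
tgt=E+.017*H+[0,0,-.0006];pre=pose(tgt-.09*(H*.866+[0,0,-.5]),yaw,30)
print('E',E,'pre',pre[:3,3]);rows(mat(s),pre)
E
```

```text
[[0.5772, -0.3197], [0.5601, -0.4518], [0.4323, -0.4357], [0.4477, -0.3043]] [ 0.5044 -0.3779] [0.1332 0.1288 0.1323 0.1304] [ -6.8 -97.4 172.8  83.3]
E [ 0.49776993 -0.43904707  0.095     ] pre [ 0.49108272 -0.49961905  0.1394    ]
6 x [9.87, 15.2, 27.82, 3.68, 0.07, -0.11]
```

>>> {"method": "servo_tool", "body": {"rows": [[0.6,10,15,28,3.7,0,0],[0.6,10,15,28,3.7,0,0],[0.6,10,15,28,3.7,0,0],[0.6,10,15,28,3.7,0,0],[0.6,10,15,28,3.7,0,0],[0.6,10,15,28,3.7,0,0],[0.6,0,0,0,0,0,0],[0.6,0,0,0,0,0,0],[0.6,0,0,0,0,0,0]]}}

```text
t: 2.37
ee_pos: [0.4924, -0.5015, 0.1477]
orientation: [-2.106, 0.122, -0.057]
contact_force: [-0.7, -0.3, 0.8]
opening: 0.405
```

```bash
cat > st.py <<'E'
from rig import bot
from h import *
s=bot.state();z=mat(s)[:3,2];y=mat(s)[:3,1]
print('t',round(s['t'],2),'q',np.round(s['joint_pos'],2),'tcp',np.round(s['ee_pos'],4),'yaw %.1f pitch %.1f roll %.1f'%(np.degrees(np.arctan2(z[1],z[0])),np.degrees(-np.arcsin(z[2])),np.degrees(np.arcsin(mat(s)[2,0]))),'F',np.round(s['contact_force'],1),'op',round(s['opening'],3))
E
python3 st.py
```

```text
t 2.37 q [ 1.1   1.13 -0.31  0.89 -0.44  1.9  -0.81] tcp [ 0.4924 -0.5015  0.1477] yaw 83.9 pitch 30.8 roll -0.5 F [-0.7 -0.3  0.8] op 0.405
```

```bash
cat > plan1.py <<'E'
from rig import bot
from h import *
s=bot.state();yaw=83.6;a=np.radians(yaw);H=np.array([np.cos(a),np.sin(a),0]);E=np.array([.497,-.4405,.095])
p=30;b=np.radians(p);t=H*np.cos(b)-[0,0,np.sin(b)];tgt=E+.017*H-[0,0,.0006]
A=rows(mat(s),pose(tgt-.03*t,yaw,p));A=rows(A,pose(tgt,yaw,p))
E
python3 plan1.py
```

```text
2 x [-0.95, 3.23, 32.2, 0.41, 0.14, -0.21]
1 x [0.0, 0.0, 30.0, -0.0, 0.0, -0.0]
```

>>> {"method": "servo_tool", "body": {"rows": [[0.6,-1,3,22,0.4,0,0],[0.6,-1,3,22,0.4,0,0],[0.6,0,0,20,0,0,0],[0.6,0,0,0,0,0,0],[0.6,0,0,0,0,0,0]]}}

```text
t: 2.78
ee_pos: [0.4958, -0.4495, 0.1112]
orientation: [-2.091, 0.121, -0.059]
contact_force: [-0.7, -0.5, 0.5]
opening: 0.4
```

```bash
python3 st.py; python3 plan1.py; python3 - <<'E'
from rig import bot
from h import *
s=bot.state();f=wcam(s,bot.grab_frame('wrist'));g=bot.grab_frame('side');pickle.dump((s,f,g),open('w2.pkl','wb'))
a=cv2.resize(f['image'][0:300,80:480],(400,300));c=g['image'][90:190,290:420]
b=cv2.resize(c,(780,600),interpolation=cv2.INTER_CUBIC);w=cv2.resize(a,(400,300))
o=np.zeros((600,800,3),np.uint8);o[:300,:400]=w;o[300:,:400]=cv2.resize(bot.grab_frame('scene')['image'][70:190,100:260],(400,300));o[:300,400:]=cv2.resize(b,(400,300))
cv2.imwrite('pics/w2.png',o[:,:,::-1])
E
```

```text
t 2.78 q [ 1.09  1.1  -0.32  1.06 -0.44  1.76 -0.77] tcp [ 0.4958 -0.4495  0.1112] yaw 83.9 pitch 30.0 roll -0.4 F [-0.7 -0.5  0.5] op 0.4
1 x [0.19, 1.54, 0.94, -0.01, 0.24, -0.38]
1 x [0.0, 0.0, 30.0, -0.0, 0.0, -0.0]
```

View pics/w2.png

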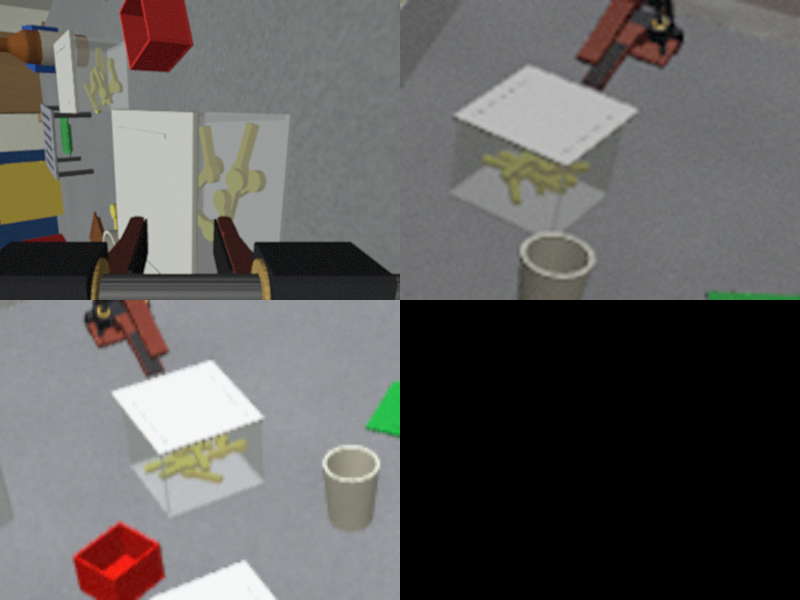

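```bash
python3 - <<'E'
from h import *
s,f,g=pickle.load(open('w2.pkl','rb'))
c=f['image'][100:280,230:310].astype(int).min(2)
q=[]
for r in (118,150,180,210,235):
    row=cv2.GaussianBlur(f['image'],(3,3),0)[r,240:310].astype(int).min(1);i=np.argmin(np.diff(row));q.append((240+i+.5,r));print(r,240+i,row[i-3:i+5])
P=unproj(f,np.array(q),.1);print(P.round(4).tolist())
# TCP-frame position of the edge at TCP's lateral position
T=np.linalg.inv(mat(s));print((T[:3,:3]@P.T).T+T[:3,3])
E
```

```text
118 272 [188 187 181 164 140 123 116 113]
150 272 [189 187 178 158 135 121 116 112]
180 271 [188 188 186 175 153 131 121 117]
210 271 [189 189 186 172 147 128 119 115]
235 293 [106 105  94  70  44  32  29  29]
[[0.5578, -0.4512, 0.1], [0.5412, -0.4494, 0.1], [0.5248, -0.4467, 0.1], [0.5076, -0.4448, 0.1], [0.4977, -0.4652, 0.1]]
[[ 0.06191014  0.00668765  0.00986342]
 [ 0.04519444  0.00685933  0.00982825]
 [ 0.02858545  0.00651364  0.01068783]
 [ 0.01130363  0.00667894  0.01067259]
 [ 0.00372812  0.01739785 -0.00778078]]
```

>>> {"method": "servo_tool", "body": {"rows": [[0.6,0,0,10,0,0,0],[0.6,0,0,10,0,0,0],[0.6,0,0,11,0,0,0],[0.6,0,-4,0,0,0,0],[0.6,0,-4,0,0,0,0],[0.6,0,0,0,0,0,0]]}}

```text
t: 3.43
ee_pos: [0.4992, -0.4178, 0.1003]
orientation: [-2.087, 0.123, -0.058]
contact_force: [-0.5, -0.3, -0.0]
opening: 0.402
```

>>> {"method": "servo_tool", "body": {"rows": [[0.6,0,-7,-3.5,0,0,0],[0.6,0,-7,-3.5,0,0,0],[0.6,0,-7.5,-2.7,0,0,0],[0.6,0,-7.5,-2.7,0,0,0],[0.6,0,-7.5,-2,0,0,0],[0.6,0,-6,-1.5,0,0,0],[0.6,0,0,0,0,0,0]]}}

```text
t: 4.02
ee_pos: [0.5006, -0.41, 0.1456]
orientation: [-2.087, 0.122, -0.058]
contact_force: [0.5, -0.2, -0.0]
opening: 0.399
```

```bash
python3 st.py; cat > look.py <<'E'
import sys
from rig import bot
from h import *
# look.py name ; scene box ; side box  (x,y,w,h each, 4:3)
n=sys.argv[1];B=[list(map(int,a.split(','))) for a in sys.argv[2:4]]
s=bot.state();W=wcam(s,bot.grab_frame('wrist'));S=bot.grab_frame('scene');D=bot.grab_frame('side');pickle.dump((s,W,S,D),open(n+'.pkl','wb'))
cr=lambda f,b:cv2.resize(f['image'][b[1]:b[1]+b[3],b[0]:b[0]+b[2]],(400,300),interpolation=cv2.INTER_CUBIC)
o=np.vstack([np.hstack([cr(S,B[0]),cr(D,B[1])]),np.hstack([cr(W,[0,0,512,384]),np.zeros((300,400,3),np.uint8)])])
cv2.imwrite(f'pics/{n}.png',o[:,:,::-1])
E
python3 look.py g1 120,60,120,90 290,70,120,90
```

```text
t 4.02 q [ 1.08  1.02 -0.35  1.17 -0.46  1.72 -0.8 ] tcp [ 0.5006 -0.41    0.1456] yaw 83.9 pitch 29.8 roll -0.5 F [ 0.5 -0.2 -0. ] op 0.399
```

View pics/g1.png

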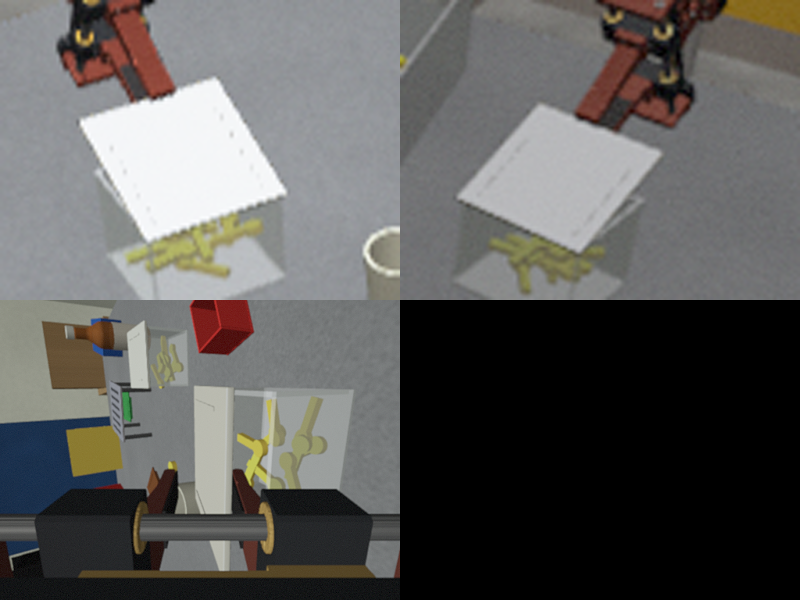

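>>> {"method": "servo_tool", "body": {"rows": [[0.75,0,0,0,0,0,0],[0.9,0,0,0,0,0,0],[1,0,0,0,0,0,0],[1,0,0,0,0,0,0],[1,0,0,0,0,0,0],[1,0,0,0,0,0,0]]}}

```text
t: 4.67
ee_pos: [0.5001, -0.4096, 0.1443]
orientation: [-2.084, 0.122, -0.056]
contact_force: [-1.0, 0.6, 2.7]
opening: 0.064
```

```bash
python3 st.py; python3 - <<'E'
from rig import bot
from h import *
s=bot.state();f=wcam(s,bot.grab_frame('wrist'));pickle.dump((s,f),open('w3.pkl','wb'))
# seen edge of plate in tool plane
for p,n in ((30,'')):pass
E
python3 - <<'E'
from rig import bot
from h import *
s=bot.state();A=mat(s);yaw=83.6;a=np.radians(yaw);H=np.array([np.cos(a),np.sin(a),0])
# grasped: plate centreline along tool z. Rear pivot estimate: rim z .095, from lid mid
piv=np.array([.506,-.366,0])+.055*H+[0,0,.095]
T=np.linalg.inv(A);print('pivot in tool',(T[:3,:3]@piv+T[:3,3]).round(4))
E
```

```text
t 4.67 q [ 1.08  1.02 -0.35  1.17 -0.46  1.72 -0.8 ] tcp [ 0.5001 -0.4096  0.1443] yaw 84.0 pitch 29.6 roll -0.6 F [-1.   0.6  2.7] op 0.064
pivot in tool [ 0.0016 -0.0058  0.1104]Traceback (most recent call last):
  File "<stdin>", line 5, in <module>
TypeError: cannot unpack non-iterable int object
```

>>> {"method": "servo_tool", "body": {"rows": [[1,0,-2.5,0,0,0,0],[1,0,-6.2,0,-3.2,0,0],[1,0,-9.6,0,-5,0,0],[1,0,-9.6,0,-5,0,0],[1,0,0,0,0,0,0],[1,0,0,0,0,0,0]]}}

```text
t: 5.22
ee_pos: [0.5035, -0.3936, 0.1695]
orientation: [-2.318, 0.131, -0.047]
contact_force: [1.9, 1.5, 2.1]
opening: 0.056
```

```bash
python3 st.py; cat > piv.py <<'E'
from rig import bot
from h import *
s=bot.state();T=np.linalg.inv(mat(s));a=np.radians(83.6);H=np.array([np.cos(a),np.sin(a),0])
piv=np.array([.506,-.366,.095])+.055*H
print('pivot in tool mm',(1000*(T[:3,:3]@piv+T[:3,3])).round(1),'M',np.round(s['moment'],2))
E
python3 piv.py; python3 look.py g2 120,50,120,90 290,60,120,90
```

```text
t 5.22 q [ 1.03  0.85 -0.32  1.3  -0.39  1.56 -0.82] tcp [ 0.5035 -0.3936  0.1695] yaw 84.1 pitch 43.0 roll -0.4 F [1.9 1.5 2.1] op 0.056
pivot in tool mm [ 1.000e-01 -1.900e+00  1.113e+02] M [ 0.33 -0.31 -0.39]
```

View pics/g2.png

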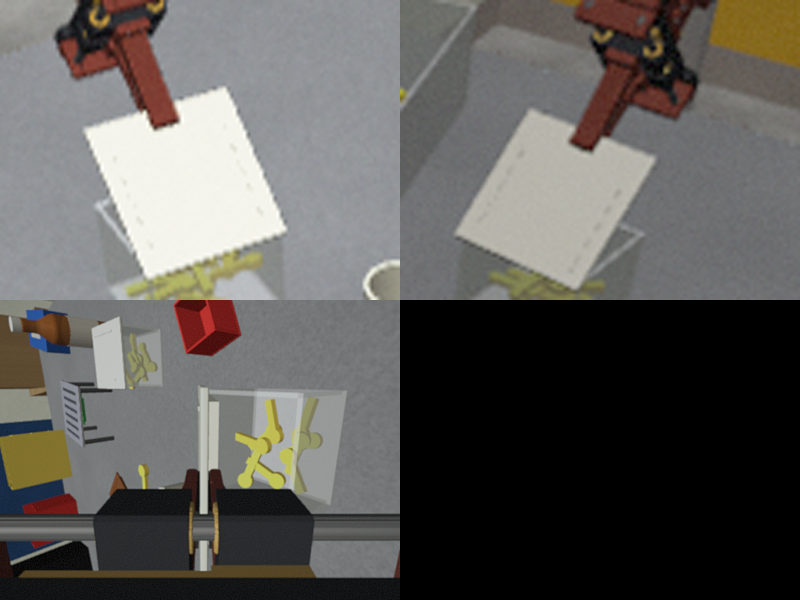

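>>> {"method": "servo_tool", "body": {"rows": [[1,0,-10.4,0.5,-5.4,0,0],[1,0,-10.4,0.5,-5.4,0,0],[1,0,-10.4,0.5,-5.4,0,0],[1,0,-10.4,0.5,-5.4,0,0],[1,0,-10.4,0.5,-5.4,0,0],[1,0,0,0,0,0,0],[1,0,0,0,0,0,0],[1,0,0,0,0,0,0]]}}

```text
t: 6.03
ee_pos: [0.5068, -0.3526, 0.1946]
orientation: [-2.784, 0.161, -0.011]
contact_force: [0.5, 1.3, 2.2]
opening: 0.059
```

```bash
python3 st.py;python3 piv.py
```

```text
t 6.03 q [ 0.84  0.55 -0.26  1.56 -0.18  1.23 -1.  ] tcp [ 0.5068 -0.3526  0.1946] yaw 85.4 pitch 69.8 roll -0.7 F [0.5 1.3 2.2] op 0.059
pivot in tool mm [  1.8  -4.6 107.8] M [ 0.86 -0.52 -0.38]
```

>>> {"method": "servo_tool", "body": {"rows": [[1,0,-8,-22,0,0,0],[1,0,-9,-24,0,0,0],[1,0,-9,-24,0,0,0],[1,0,-9,-24,0,0,0],[1,0,0,0,0,0,0]]}}

```text
t: 6.45
ee_pos: [0.5086, -0.3559, 0.2988]
orientation: [-2.79, 0.164, -0.019]
contact_force: [0.7, -0.4, -0.6]
opening: 0.058
```

```bash
python3 st.py; python3 - <<'E'
from rig import bot
from h import *
d=pickle.load(open('f0.pkl','rb'))
for n,(x,y,w,h) in {'scene':(245,215,105,85),'side':(148,200,105,80)}.items():
    im=d[n]['image'][y:y+h,x:x+w];up=cv2.resize(im,None,fx=4,fy=4,interpolation=cv2.INTER_CUBIC).astype(int)
    m=((up[:,:,2]-up[:,:,0]>12)&(up.max(2)>90)).astype(np.uint8)*255
    m=cv2.morphologyEx(m,cv2.MORPH_OPEN,np.ones((5,5)));m=cv2.morphologyEx(m,cv2.MORPH_CLOSE,np.ones((35,35)))
    try:
        q=(quad(m)+.5)/4-.5+[x,y];P=unproj(d[n],q,.085)[:,:2];e=P-np.roll(P,1,0)
        print(n,q.round(1).tolist(),P.round(4).tolist(),P.mean(0).round(4),np.linalg.norm(e,axis=1).round(4),np.degrees(np.arctan2(e[:,1],e[:,0])).round(1))
    except Exception as ex: print(n,ex,m.mean())
s=bot.state();A=mat(s)
A=rows(A,pose([.53,-.02,.32],77,70))
E
```

```text
t 6.45 q [ 0.84  0.47 -0.25  1.45 -0.19  1.41 -1.04] tcp [ 0.5086 -0.3559  0.2988] yaw 84.5 pitch 70.1 roll -0.4 F [ 0.7 -0.4 -0.6] op 0.058
scene [[309.0, 220.6], [342.1, 265.5], [280.0, 291.1], [250.5, 241.2]] [[0.4786, 0.1535], [0.5109, 0.288], [0.6566, 0.2539], [0.623, 0.1176]] [0.5673 0.2032] [0.1488 0.1384 0.1496 0.1403] [ 166.1   76.5  -13.2 -103.9]
side [[191.4, 215.0], [191.4, 217.6], [185.6, 217.6], [185.6, 217.0]] [[0.627, 0.156], [0.6213, 0.1625], [0.6323, 0.1703], [0.6338, 0.1686]] [0.6286 0.1644] [0.0143 0.0086 0.0134 0.0022] [-118.4  130.9   35.2  -48.5]
9 x [-3.81, -35.79, 10.49, 0.01, 0.28, 0.65]
```

>>> {"method": "servo_tool", "body": {"rows": [[1,-4,-36,10.5,0,0.3,0.65],[1,-4,-36,10.5,0,0.3,0.65],[1,-4,-36,10.5,0,0.3,0.65],[1,-4,-36,10.5,0,0.3,0.65],[1,-4,-36,10.5,0,0.3,0.65],[1,-4,-36,10.5,0,0.3,0.65],[1,-4,-36,10.5,0,0.3,0.65],[1,-4,-36,10.5,0,0.3,0.65],[1,-4,-36,10.5,0,0.3,0.65],[1,0,0,0,0,0,0]]}}

```text
t: 7.28
ee_pos: [0.5265, -0.0072, 0.3177]
orientation: [-2.774, 0.302, -0.048]
contact_force: [-0.4, 0.5, 0.2]
opening: 0.057
```

```bash
python3 st.py; cat > plan2.py <<'E'
from rig import bot
from h import *
import sys
s=bot.state();A=mat(s);yaw=76.5;a=np.radians(yaw);H=np.array([np.cos(a),np.sin(a),0])
M=np.array([.566,.203,0]);ins=.0195
def at(p,dz,xs=0,zs=.085,rear=.048):
    "TCP pose with lid tilted p, rear plug lower edge at height zs+dz and at its final place (+xs along H)"
    b=np.radians(p);t=H*np.cos(b)-[0,0,np.sin(b)];n=H*np.sin(b)+[0,0,np.cos(b)]
    edge=M+(rear+xs)*H+[0,0,zs+dz]        # rear plug bottom corner, in lid: (+48, -10.5 from plate mid)
    mid=edge-rear*t+.0105*n
    return pose(mid-(.075-ins)*t,yaw,p)
if __name__=='__main__':
    A=rows(A,at(60,.09));print(A[:3,3]);A=rows(A,at(20,.03));print(A[:3,3]);A=rows(A,at(15,.0));print(A[:3,3])
E
python3 plan2.py
```

```text
t 7.28 q [ 0.51  0.18 -0.44  1.81 -0.3   1.14 -1.59] tcp [ 0.5265 -0.0072  0.3177] yaw 78.3 pitch 69.8 roll -0.2 F [-0.4  0.5  0.2] op 0.057
6 x [-1.34, -30.03, 22.32, 1.63, 0.12, 0.15]
[0.56724736 0.20819563 0.26988363]
6 x [0.0, 19.51, 6.48, 6.67, 0.0, 0.0]
[0.55533926 0.15859481 0.16026586]
2 x [-0.0, 18.73, 4.46, 2.5, 0.0, -0.0]
[0.55450148 0.15510522 0.12192999]
```

>>> {"method": "servo_tool", "body": {"rows": [[1,-1.3,-30,22.3,1.6,0,0.15],[1,-1.3,-30,22.3,1.6,0,0.15],[1,-1.3,-30,22.3,1.6,0,0.15],[1,-1.3,-30,22.3,1.6,0,0.15],[1,-1.3,-30,22.3,1.6,0,0.15],[1,-1.3,-30,22.3,1.6,0,0.15],[1,0,0,0,0,0,0]]}}

```text
t: 7.87
ee_pos: [0.5675, 0.2055, 0.2666]
orientation: [-2.604, 0.309, -0.062]
contact_force: [0.0, 0.4, -1.4]
opening: 0.057
```

>>> {"method": "servo_tool", "body": {"rows": [[1,0,19.5,6.5,6.7,0,0],[1,0,19.5,6.5,6.7,0,0],[1,0,19.5,6.5,6.7,0,0],[1,0,19.5,6.5,6.7,0,0],[1,0,19.5,6.5,6.7,0,0],[1,0,19.5,6.5,6.7,0,0],[1,0,0,0,0,0,0],[1,0,0,0,0,0,0]]}}

```text
t: 8.53
ee_pos: [0.5543, 0.151, 0.1627]
orientation: [-1.956, 0.253, -0.128]
contact_force: [0.3, 0.7, -0.3]
opening: 0.052
```

```bash
python3 st.py; python3 plan2.py; python3 look.py g3 210,150,160,120 140,140,160,120
```

```text
t 8.53 q [ 0.85  0.81 -0.86  2.06 -1.02  0.71 -0.76] tcp [0.5543 0.151  0.1627] yaw 77.0 pitch 22.9 roll -1.6 F [ 0.3  0.7 -0.3] op 0.052
6 x [-0.46, -20.42, -3.48, -6.18, 0.16, -0.22]
[0.56724736 0.20819563 0.26988363]
6 x [0.0, 19.51, 6.48, 6.67, 0.0, 0.0]
[0.55533926 0.15859481 0.16026586]
2 x [-0.0, 18.73, 4.46, 2.5, 0.0, -0.0]
[0.55450148 0.15510522 0.12192999]
```

View pics/g3.png

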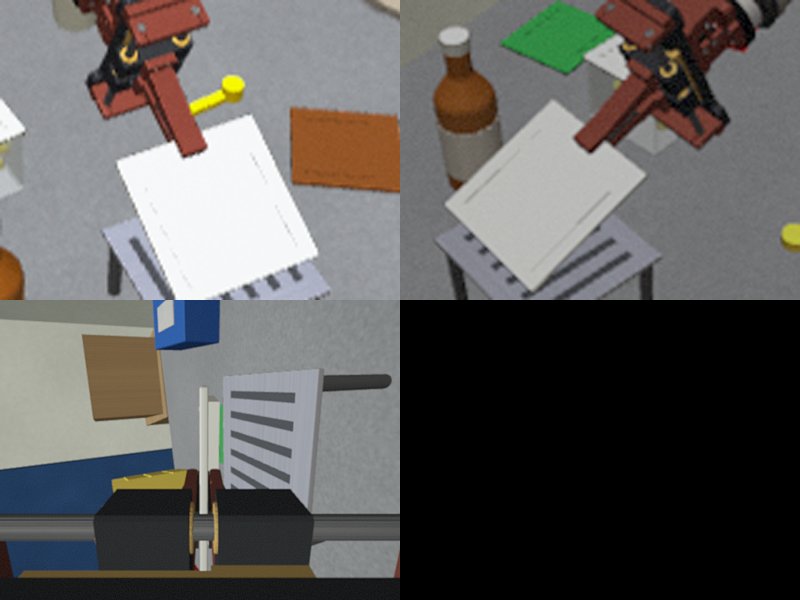

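```bash
cat > lidpose.py <<'E'
import sys
from h import *
s,W,S,D=pickle.load(open(sys.argv[1]+'.pkl','rb'))
def plane(f,uv,p0,n):
    T=f['camera_from_world'];R=T[:3,:3];c=-R.T@T[:3,3];uv=np.atleast_2d(uv)
    d=(R.T@np.linalg.inv(f['camera_matrix'])@np.c_[uv,np.ones(len(uv))].T).T
    return c+d*(((p0-c)@n)/(d@n))[:,None]
T=mat(s);boxes=[list(map(int,a.split(','))) for a in sys.argv[2:4]];th=[int(v) for v in sys.argv[4:6]]
for f,(x,y,w,h),t in zip((S,D),boxes,th):
    im=f['image'][y:y+h,x:x+w];up=cv2.resize(im,None,fx=4,fy=4,interpolation=cv2.INTER_CUBIC)
    m=((up.min(2)>t)&(np.ptp(up.astype(int),axis=2)<25)).astype(np.uint8)*255;m=cv2.morphologyEx(m,cv2.MORPH_OPEN,np.ones((9,9)))
    try:q=(quad(m)+.5)/4-.5+[x,y]
    except Exception as e: print(e);continue
    P=plane(f,q,T[:3,3]-.0025*T[:3,1],T[:3,1]);L=(P-T[:3,3])@T[:3,:3]*1000
    print('corners in tool x,z',L[:,[0,2]].round(1).tolist(),'mean',L.mean(0)[[0,2]].round(1),'sides',np.linalg.norm(L-np.roll(L,1,0),axis=1).round(1))
E
python3 lidpose.py g3 240,190,110,90 150,175,90,85 215 150
```

```text
corners in tool x,z [[-64.8, -16.2], [-63.0, 116.0], [65.0, 114.5], [63.4, -17.6]] mean [ 0.2 49.2] sides [128.2 132.2 128.1 132.1]
corners in tool x,z [[74.1, -19.7], [-58.3, -15.2], [-58.2, 116.2], [74.4, 114.8]] mean [ 8. 49.] sides [134.5 132.4 131.4 132.7]
```

>>> {"method": "servo_tool", "body": {"rows": [[1,0,2,1,2,0,0],[1,0,2,1,2,0,0],[1,0,0,0,0,0,0]]}}

```text
t: 8.93
ee_pos: [0.5565, 0.1539, 0.1664]
orientation: [-1.901, 0.223, -0.152]
contact_force: [1.1, 0.7, -1.2]
opening: 0.054
```

```bash
python3 st.py
```

```text
t 8.93 q [ 0.87  0.86 -0.89  2.06 -1.05  0.72 -0.69] tcp [0.5565 0.1539 0.1664] yaw 76.9 pitch 19.5 roll -0.2 F [ 1.1  0.7 -1.2] op 0.054
```

```bash
python3 look.py g4 210,150,160,120 140,140,160,120; python3 lidpose.py g4 240,190,110,90 150,175,90,85 215 150; sed -i 's/ins=.0195/ins=.0175/' plan2.py; python3 st.py; python3 - <<'E'
from plan2 import *
A=rows(mat(s),at(15,.01));print(A[:3,3]);A=rows(A,at(12,.001));print(A[:3,3]);A=rows(A,at(6,.001))
E
```

```text
corners in tool x,z [[-63.5, -14.6], [-62.4, 116.6], [65.8, 115.3], [64.6, -16.0]] mean [ 1.2 50.3] sides [128.1 131.2 128.2 131.3]
corners in tool x,z [[64.0, -17.5], [-64.8, -12.5], [-63.2, 116.5], [65.3, 115.5]] mean [ 0.3 50.5] sides [133.1 128.8 129.  128.5]
t 9.08 q [ 0.87  0.86 -0.89  2.06 -1.05  0.72 -0.69] tcp [0.5562 0.1545 0.1662] yaw 76.9 pitch 19.4 roll -0.3 F [ 0.1  0.2 -1.3] op 0.057
1 x [-1.64, 32.42, 9.63, 4.41, 0.38, -0.23]
[0.5540505  0.15322674 0.13244763]
1 x [0.0, 14.23, 1.92, 3.0, -0.0, 0.0]
[0.55362471 0.15145321 0.11820523]
1 x [-0.0, 11.09, -0.52, 6.0, 0.0, -0.0]
```

>>> {"method": "servo_tool", "body": {"rows": [[1,-0.8,16.2,4.8,2.2,0.2,-0.1],[1,-0.8,16.2,4.8,2.2,0.2,-0.1],[1,0,5,0.5,1.5,0,0],[1,0,5,0.5,1.5,0,0],[1,0,0,0,0,0,0],[1,0,0,0,0,0,0],[1,0,0,0,0,0,0]]}}

```text
t: 9.67
ee_pos: [0.5534, 0.1524, 0.1211]
orientation: [-1.767, 0.214, -0.167]
contact_force: [0.5, 0.2, -0.4]
opening: 0.054
```

```bash
sed -i 's/ins=.0175/ins=.017/' plan2.py; python3 st.py; python3 - <<'E'
from plan2 import *
A=rows(mat(s),at(12,.001));print(A[:3,3]);A=rows(A,at(6.5,.0005),2)
E
```

```text
t 9.67 q [ 0.91  1.07 -0.89  2.05 -1.05  0.72 -0.53] tcp [0.5534 0.1524 0.1211] yaw 76.5 pitch 11.8 roll -0.3 F [ 0.5  0.2 -0.4] op 0.054
1 x [0.42, 3.0, -0.74, -0.19, -0.04, -0.3]
[0.55351054 0.15097765 0.11830919]
2 x [-0.0, 5.34, -0.34, 2.75, -0.0, -0.0]
```

>>> {"method": "servo_tool", "body": {"rows": [[1,0,2,-0.5,0,0,-0.3],[1,0,3.2,-0.4,1.4,0,0],[1,0,3.2,-0.2,1.4,0,0],[1,0,2.6,0,1.3,0,0],[1,0,2.6,0,1.3,0,0],[1,0,0,0,0,0,0],[1,0,0,0,0,0,0]]}}

```text
t: 10.25
ee_pos: [0.5522, 0.1488, 0.1067]
orientation: [-1.671, 0.202, -0.176]
contact_force: [0.2, -0.3, -0.9]
opening: 0.052
```

```bash
python3 st.py; python3 look.py g5 210,150,160,120 140,140,160,120; python3 lidpose.py g5 240,190,110,90 150,175,90,85 215 150;python3 - <<'E'
from plan2 import *
rows(mat(s),at(6.5,.0005),1)
E
```

```text
t 10.25 q [ 0.94  1.18 -0.88  2.02 -1.04  0.77 -0.46] tcp [0.5522 0.1488 0.1067] yaw 76.4 pitch 6.2 roll -0.2 F [ 0.2 -0.3 -0.9] op 0.052
corners in tool x,z [[-63.2, -14.3], [-62.1, 117.0], [66.2, 112.6], [64.7, -15.7]] mean [ 1.4 49.9] sides [127.9 131.4 128.4 128.4]
OpenCV(4.12.0) /io/opencv/modules/imgproc/src/linefit.cpp:50: error: (-215:Assertion failed) count > 0 in function 'fitLine2D_wods'

1 x [0.76, -1.02, -0.37, -0.18, -0.07, -0.13]
```

View pics/g5.png

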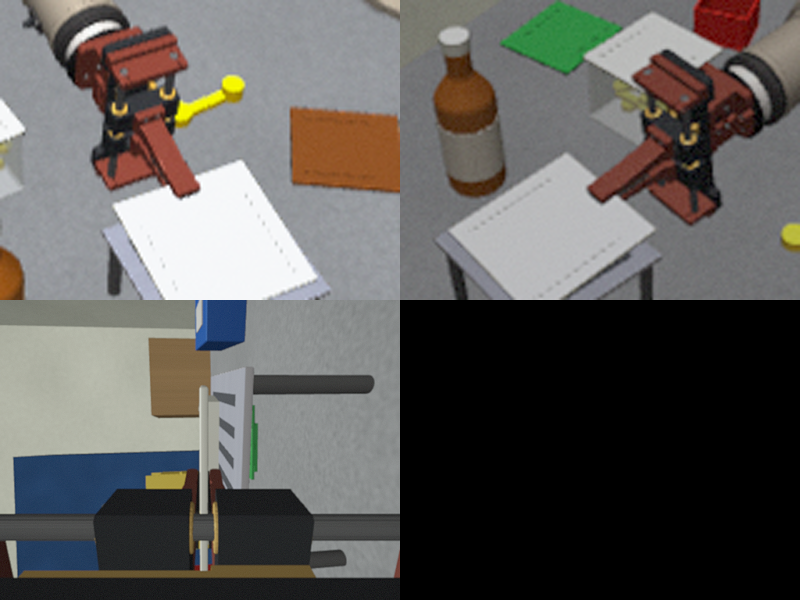

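>>> {"method": "servo_tool", "body": {"rows": [[1,0,1,0,0,0,0],[1,0,1,0,0,0,0],[1,0,0,0,0,0,0],[1,0,0,0,0,0,0]]}}

```text
t: 10.73
ee_pos: [0.5521, 0.1486, 0.1051]
orientation: [-1.671, 0.201, -0.177]
contact_force: [-0.1, -1.6, 2.6]
opening: 0.056
```

```bash
python3 st.py
```

```text
t 10.73 q [ 0.93  1.18 -0.88  2.02 -1.04  0.77 -0.46] tcp [0.5521 0.1486 0.1051] yaw 76.4 pitch 6.2 roll -0.1 F [-0.1 -1.6  2.6] op 0.056
```

>>> {"method": "servo_tool", "body": {"rows": [[0.87,0,-0.5,0,0,0,0],[0.87,0,0,0,0,0,0],[0.87,0,0,0,0,0,0],[0.87,0,0,-40,0,0,0],[0.87,0,0,-30,0,0,0],[0.87,0,0,0,0,0,0]]}}

```text
t: 11.23
ee_pos: [0.5368, 0.075, 0.1108]
orientation: [-1.676, 0.208, -0.181]
contact_force: [0.2, 0.5, -0.8]
opening: 0.131
```

```bash
python3 st.py; cat > flat.py <<'E'
import sys
from h import *
# flat.py pkl z th_scene th_side boxes : pose of a level lid (top at z)
s,W,S,D=pickle.load(open(sys.argv[1]+'.pkl','rb'));z=float(sys.argv[2])
for f,t,b in zip((S,D),sys.argv[3:5],sys.argv[5:7]):
    x,y,w,h=map(int,b.split(','));up=cv2.resize(f['image'][y:y+h,x:x+w],None,fx=4,fy=4,interpolation=cv2.INTER_CUBIC)
    m=((up.min(2)>int(t))&(np.ptp(up.astype(int),axis=2)<18)).astype(np.uint8)*255;m=cv2.morphologyEx(m,cv2.MORPH_OPEN,np.ones((9,9)));m=cv2.morphologyEx(m,cv2.MORPH_CLOSE,np.ones((9,9)))
    try:
        q=(quad(m)+.5)/4-.5+[x,y];P=unproj(f,q,z)[:,:2];e=P-np.roll(P,1,0)
        print(P.round(4).tolist(),'mean',P.mean(0).round(4),np.linalg.norm(e,axis=1).round(4),np.degrees(np.arctan2(e[:,1],e[:,0])).round(1))
    except Exception as ex: print('fail',m.mean())
E
python3 look.py g6 210,150,160,120 140,140,160,120; python3 flat.py g6 .098 215 165 240,190,110,100 150,180,90,85
```

```text
t 11.23 q [ 1.02  1.12 -0.81  2.   -0.95  0.9  -0.52] tcp [0.5368 0.075  0.1108] yaw 76.0 pitch 6.6 roll -0.2 F [ 0.2  0.5 -0.8] op 0.131
[[0.4846, 0.1489], [0.5192, 0.2758], [0.6429, 0.2418], [0.6077, 0.1156]] mean [0.5636 0.1955] [0.1275 0.1316 0.1284 0.131 ] [ 164.9   74.8  -15.4 -105.6]
[[0.6061, 0.1148], [0.4846, 0.1538], [0.519, 0.2748], [0.6408, 0.2412]] mean [0.5626 0.1962] [0.1311 0.1276 0.1258 0.1264] [-105.3  162.2   74.1  -15.4]
```

View pics/g6.png

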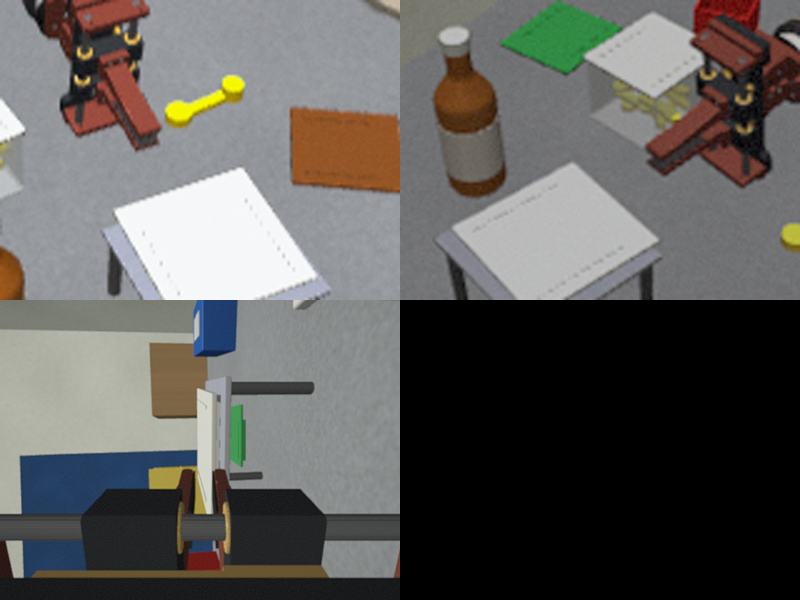

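```bash
cat > plan3.py <<'E'
from rig import bot
from h import *
s=bot.state();yaw=83.;a=np.radians(yaw);H=np.array([np.cos(a),np.sin(a),0]);E=np.array([.645,-.135,.085])
p=30;b=np.radians(p);t=H*np.cos(b)-[0,0,np.sin(b)];tgt=E+.017*H-[0,0,.0006]
if __name__=='__main__':
    A=rows(mat(s),pose([.53,.0,.32],80,35));A=rows(A,pose([.625,-.22,.26],yaw,35));A=rows(A,pose(tgt-.04*t,yaw,p));print(A[:3,3]);A=rows(A,pose(tgt,yaw,p))
E
python3 plan3.py
```

```text
6 x [2.05, -28.89, -23.81, -4.78, -0.56, -0.24]
7 x [18.18, 23.66, -18.85, -0.0, -0.35, -0.25]
5 x [1.9, 18.57, 28.56, 1.0, -0.0, -0.0]
[ 0.6428501  -0.15250952  0.1044    ]
2 x [-0.0, -0.0, 20.0, -0.0, 0.0, 0.0]
```

>>> {"method": "servo_tool", "body": {"rows": [[0.6,2,-29,-24,-4.8,-0.5,-0.2],[0.6,2,-29,-24,-4.8,-0.5,-0.2],[0.6,2,-29,-24,-4.8,-0.5,-0.2],[0.6,2,-29,-24,-4.8,-0.5,-0.2],[0.6,2,-29,-24,-4.8,-0.5,-0.2],[0.6,2,-29,-24,-4.8,-0.5,-0.2],[0.6,0,0,0,0,0,0]]}}

```text
t: 11.97
ee_pos: [0.5334, 0.0024, 0.3305]
orientation: [-2.185, 0.185, -0.115]
contact_force: [0.4, -0.1, 0.8]
opening: 0.402
```

>>> {"method": "servo_tool", "body": {"rows": [[0.6,18,23.7,-19,0,-0.4,-0.3],[0.6,18,23.7,-19,0,-0.4,-0.3],[0.6,18,23.7,-19,0,-0.4,-0.3],[0.6,18,23.7,-19,0,-0.4,-0.3],[0.6,18,23.7,-19,0,-0.4,-0.3],[0.6,18,23.7,-19,0,-0.4,-0.3],[0.6,18,23.7,-19,0,-0.4,-0.3],[0.6,0,0,0,0,0,0],[0.6,0,0,0,0,0,0]]}}

```text
t: 12.72
ee_pos: [0.6229, -0.2214, 0.2591]
orientation: [-2.177, 0.132, -0.066]
contact_force: [-0.7, 0.6, 0.5]
opening: 0.397
```

```bash
python3 st.py; python3 - <<'E'
from plan3 import *
A=rows(mat(s),pose(tgt-.04*t,yaw,p))
f=wcam(s,bot.grab_frame('wrist'));pickle.dump((s,f),open('w4.pkl','wb'))
up=cv2.resize(f['image'],None,fx=3,fy=3,interpolation=cv2.INTER_CUBIC)
m=((up.min(2)>150)&(np.ptp(up.astype(int),axis=2)<18)).astype(np.uint8)
n,l,st,c=cv2.connectedComponentsWithStats(m)
for i in np.argsort(-st[1:,4])[:5]+1: print((st[i]/3).round(),(c[i]/3).round())
# predicted lid quad
L=E*[1,1,0]+[0,0,.09];N=np.array([H[1],-H[0],0])
print(proj(f,[L+N*.053,L-N*.053,L-N*.053+H*.113,L+N*.053+H*.113]).round(1).tolist())
E
```

```text
t 12.72 q [ 0.96  0.8  -0.59  1.34 -0.48  1.48 -1.1 ] tcp [ 0.6229 -0.2214  0.2591] yaw 83.2 pitch 34.9 roll -0.1 F [-0.7  0.6  0.5] op 0.397
5 x [2.33, 18.27, 28.7, 0.98, 0.03, -0.0]
[  279.   109.    72.   102. 18966.] [314. 155.]
[ 352.  113.   32.   80. 5001.] [369. 145.]
[ 194.  163.   34.   68. 4882.] [208. 196.]
[ 149.   69.   18.   41. 1182.] [159.  86.]
[199. 159.  33.  24. 443.] [218. 171.]
[[347.7, 111.1], [341.1, 211.9], [277.0, 190.7], [278.1, 110.5]]
```

```bash
python3 - <<'E'
from plan3 import *
s,f=pickle.load(open('w4.pkl','rb'))
im=cv2.GaussianBlur(f['image'],(3,3),0).astype(int).min(2);q=[]
for r in (125,140,155,170,185,200):
    d=np.diff(im[r,330:370]);i=np.argmin(d);q.append((330+i+.5,r))
print(q);print(unproj(f,np.array(q),.09).round(4).tolist())
E
```

```text
[(np.float64(348.5), 125), (np.float64(347.5), 140), (np.float64(347.5), 155), (np.float64(346.5), 170), (np.float64(345.5), 185), (np.float64(344.5), 200)]
[[0.6839, -0.142, 0.09], [0.669, -0.1401, 0.09], [0.6538, -0.1396, 0.09], [0.6382, -0.1377, 0.09], [0.6224, -0.1358, 0.09], [0.6061, -0.1338, 0.09]]
```

>>> {"method": "servo_tool", "body": {"rows": [[0.6,2.3,18.3,27,1,0,0],[0.6,2.3,18.3,27,1,0,0],[0.6,2.3,18.3,27,1,0,0],[0.6,2.3,18.3,27,1,0,0],[0.6,2.3,18.3,27,1,0,0],[0.6,0,0,0,0,0,0],[0.6,0,0,0,0,0,0]]}}

```text
t: 13.35
ee_pos: [0.6405, -0.1578, 0.1115]
orientation: [-2.09, 0.124, -0.068]
contact_force: [-0.1, -0.2, 0.7]
opening: 0.4
```

```bash
python3 st.py; python3 - <<'E'
from plan3 import *
f=wcam(s,bot.grab_frame('wrist'));pickle.dump((s,f),open('w5.pkl','wb'))
L=E*[1,1,0]+[0,0,.09];N=np.array([H[1],-H[0],0]);print(proj(f,[L+N*.05,L+N*.01]).round(1).tolist())
im=cv2.GaussianBlur(f['image'],(3,3),0).astype(int).min(2);q=[]
c0=int(proj(f,[L+N*.03])[0,0])-18
for r in (120,140,160,180,200,215):
    d=np.diff(im[r,c0:c0+40]);i=np.argmin(d);q.append((c0+i+.5,r))
P=unproj(f,np.array(q),.09);T=mat(s);print(q,P.round(4).tolist(),((P-T[:3,3])@T[:3,:3]*1000).round(1).tolist())
E
```

```text
t 13.35 q [ 0.91  0.99 -0.6   1.45 -0.5   1.26 -0.98] tcp [ 0.6405 -0.1578  0.1115] yaw 83.4 pitch 29.9 roll -0.1 F [-0.1 -0.2  0.7] op 0.4
[[271.6, 134.5], [270.9, 199.3]]
[(np.float64(265.5), 120), (np.float64(274.5), 140), (np.float64(274.5), 160), (np.float64(273.5), 180), (np.float64(273.5), 200), (np.float64(273.5), 215)] [[0.7036, -0.135, 0.09], [0.6913, -0.144, 0.09], [0.6795, -0.1428, 0.09], [0.6674, -0.1405, 0.09], [0.6549, -0.1392, 0.09], [0.6453, -0.1383, 0.09]] [[60.1, 3.5, 36.7], [48.9, 8.7, 27.7], [37.1, 8.8, 27.6], [24.8, 8.4, 28.4], [12.2, 8.5, 28.2], [2.5, 8.6, 28.0]]
```

>>> {"method": "servo_tool", "body": {"rows": [[0.6,0,2,0,0,0,0],[0.6,0,0,12,0,0,0],[0.6,0,0,12,0,0,0],[0.6,0,0,12,0,0,0],[0.6,0,0,12,0,0,0],[0.6,0,-4,0,0,0,0],[0.6,0,-4,0,0,0,0],[0.6,0,0,0,0,0,0]]}}

```text
t: 14.07
ee_pos: [0.6474, -0.116, 0.0935]
orientation: [-2.093, 0.125, -0.074]
contact_force: [-0.2, -0.1, 0.1]
opening: 0.398
```

>>> {"method": "servo_tool", "body": {"rows": [[0.6,0,-6,-3,0,0,0],[0.6,0,-6,-3,0,0,0],[0.6,0,-6.4,-2.2,0,0,0],[0.6,0,-6.4,-2.2,0,0,0],[0.6,0,-6.5,-1.5,0,0,0],[0.6,0,-6.5,-1.5,0,0,0],[0.6,0,0,0,0,0,0]]}}

```text
t: 14.65
ee_pos: [0.6484, -0.1087, 0.1338]
orientation: [-2.093, 0.124, -0.075]
contact_force: [0.2, -0.2, -0.1]
opening: 0.403
```

```bash
python3 st.py; python3 look.py s1 120,140,160,120 190,100,160,120
```

```text
t 14.65 q [ 0.88  0.94 -0.63  1.51 -0.53  1.2  -1.  ] tcp [ 0.6484 -0.1087  0.1338] yaw 83.1 pitch 30.1 roll 0.1 F [ 0.2 -0.2 -0.1] op 0.403
```

View pics/s1.png

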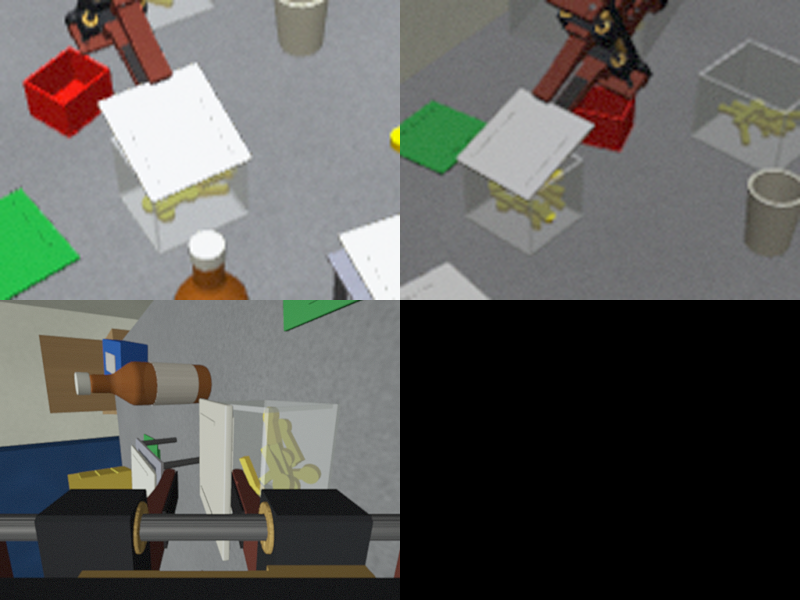

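>>> {"method": "servo_tool", "body": {"rows": [[0.75,0,0,0,0,0,0],[0.9,0,0,0,0,0,0],[1,0,0,0,0,0,0],[1,0,0,0,0,0,0],[1,0,0,0,0,0,0],[1,0,0,0,0,0,0]]}}

```text
t: 15.3
ee_pos: [0.6478, -0.1089, 0.1322]
orientation: [-2.092, 0.126, -0.073]
contact_force: [-0.8, -0.7, 0.2]
opening: 0.052
```

```bash
python3 st.py; sed 's/83.6/83.0/; s/.506,-.366,.095/.653,-.0715,.085/; s/.055\*H/.045*H/' piv.py > piv2.py; python3 piv2.py
```

```text
t 15.3 q [ 0.88  0.94 -0.63  1.51 -0.53  1.2  -1.  ] tcp [ 0.6478 -0.1089  0.1322] yaw 83.1 pitch 30.0 roll 0.0 F [-0.8 -0.7  0.2] op 0.052
pivot in tool mm [ 0.7 -0.5 95.3] M [-0.24 -0.    0.03]
```

>>> {"method": "servo_tool", "body": {"rows": [[1,0,-4.9,0.1,-3,0,0],[1,0,-8.1,0.3,-5,0,0],[1,0,-8.1,0.3,-5,0,0],[1,0,0,0,0,0,0],[1,0,0,0,0,0,0]]}}

```text
t: 15.72
ee_pos: [0.6498, -0.0953, 0.1504]
orientation: [-2.32, 0.135, -0.063]
contact_force: [0.9, 1.2, -1.0]
opening: 0.058
```

```bash
python3 st.py; python3 piv2.py
```

```text
t 15.72 q [ 0.79  0.79 -0.58  1.56 -0.45  1.11 -1.12] tcp [ 0.6498 -0.0953  0.1504] yaw 83.1 pitch 43.1 roll 0.2 F [ 0.9  1.2 -1. ] op 0.058
pivot in tool mm [ 0.4  0.6 95.1] M [-0.38 -0.08 -0.14]
```

>>> {"method": "servo_tool", "body": {"rows": [[1,0,1.2,1,0,0,0],[1,0,0,0,0,0,0],[1,0,0,0,0,0,0]]}}

```text
t: 15.97
ee_pos: [0.6489, -0.0981, 0.1461]
orientation: [-2.317, 0.143, -0.06]
contact_force: [0.8, 0.1, 2.8]
opening: 0.053
```

```bash
python3 st.py; python3 piv2.py; python3 st.py
```

```text
t 15.97 q [ 0.79  0.79 -0.58  1.56 -0.45  1.11 -1.12] tcp [ 0.6489 -0.0981  0.1461] yaw 83.1 pitch 43.0 roll -0.1 F [0.8 0.1 2.8] op 0.053
pivot in tool mm [ 0.9 -4.3 94.2] M [ 0.35 -0.18 -0.1 ]
t 15.97 q [ 0.79  0.79 -0.58  1.56 -0.45  1.11 -1.12] tcp [ 0.6489 -0.0981  0.1461] yaw 83.1 pitch 43.0 roll -0.1 F [0.8 0.1 2.8] op 0.053
```

Bearing on the rim again (Fz +2.8). Continue tipping to about 70°.

>>> {"method": "servo_tool", "body": {"rows": [[1,0,-8.3,0.3,-5,0,0],[1,0,-8.3,0.3,-5,0,0],[1,0,-8.3,0.3,-5,0,0],[1,0,-8.3,0.3,-5,0,0],[1,0,-8.3,0.3,-5,0,0],[1,0,-3.3,0.1,-2,0,0],[1,0,0,0,0,0,0],[1,0,0,0,0,0,0],[1,0,0,0,0,0,0]]}}

```text
t: 16.72
ee_pos: [0.6533, -0.062, 0.1708]
orientation: [-2.788, 0.172, -0.028]
contact_force: [-0.6, 1.1, 2.6]
opening: 0.059
```

```bash
python3 st.py; python3 piv2.py
```

```text
t 16.72 q [ 0.46  0.56 -0.41  1.63 -0.16  0.99 -1.49] tcp [ 0.6533 -0.062   0.1708] yaw 83.2 pitch 70.0 roll -0.1 F [-0.6  1.1  2.6] op 0.059
pivot in tool mm [ 1.  -4.1 92.8] M [ 0.59 -0.09  0.09]
```

>>> {"method": "servo_tool", "body": {"rows": [[1,0,-8,-22,0,0,0],[1,0,-10,-27,0,0,0],[1,0,-10,-27,0,0,0],[1,0,-10,-27,0,0,0],[1,0,0,0,0,0,0]]}}

```text
t: 17.13
ee_pos: [0.6561, -0.0631, 0.2863]
orientation: [-2.79, 0.173, -0.041]
contact_force: [1.8, 0.8, -0.2]
opening: 0.052
```

```bash
python3 st.py; cat > plan4.py <<'E'
from rig import bot
from h import *
s=bot.state();yaw=74.9;a=np.radians(yaw);H=np.array([np.cos(a),np.sin(a),0])
M=np.array([.565,.2035,0]);ins=.017;dx=.001;zs=.098;rear=.038
def at(p,dz):
    b=np.radians(p);t=H*np.cos(b)-[0,0,np.sin(b)];n=H*np.sin(b)+[0,0,np.cos(b)]
    mid=M+rear*H+[0,0,zs+dz]-rear*t+.0105*n
    return pose(mid-(.065-ins)*t-dx*np.array([H[1],-H[0],0]),yaw,p)
if __name__=='__main__':
    A=rows(mat(s),pose([.57,.05,.31],yaw,65));A=rows(A,at(50,.08));print(A[:3,3]);A=rows(A,at(20,.03));print(A[:3,3])
E
python3 plan4.py
```

```text
t 17.13 q [ 0.46  0.46 -0.41  1.51 -0.18  1.19 -1.54] tcp [ 0.6561 -0.0631  0.2863] yaw 81.7 pitch 70.1 roll 0.4 F [ 1.8  0.8 -0.2] op 0.052
4 x [-26.15, -24.6, 3.32, 1.27, 0.66, 1.87]
5 x [-9.16, -17.53, 24.43, 3.0, -0.0, -0.0]
[0.56162844 0.19484314 0.25062909]
5 x [0.0, 17.01, 5.6, 6.0, -0.0, -0.0]
[0.55381693 0.1658924  0.1672805 ]
```

>>> {"method": "servo_tool", "body": {"rows": [[1,-26,-24.6,3.3,1.3,0.7,1.9],[1,-26,-24.6,3.3,1.3,0.7,1.9],[1,-26,-24.6,3.3,1.3,0.7,1.9],[1,-26,-24.6,3.3,1.3,0.7,1.9],[1,-9,-17.5,24.4,3,0,0],[1,-9,-17.5,24.4,3,0,0],[1,-9,-17.5,24.4,3,0,0],[1,-9,-17.5,24.4,3,0,0],[1,-9,-17.5,24.4,3,0,0],[1,0,0,0,0,0,0]]}}

```text
t: 17.97
ee_pos: [0.556, 0.199, 0.2428]
orientation: [-2.421, 0.323, -0.098]
contact_force: [-0.6, 0.5, -1.4]
opening: 0.055
```

```bash
python3 st.py; python3 plan4.py; python3 - <<'E'
from plan4 import *
rows(mat(s),at(20,.03))
E
```

```text
t 17.97 q [ 0.45  0.34 -0.65  1.98 -0.7   0.72 -1.49] tcp [0.556  0.199  0.2428] yaw 76.1 pitch 49.8 roll -0.8 F [-0.6  0.5 -1.4] op 0.055
5 x [10.3, 15.69, -27.02, -3.03, 0.16, -0.05]
5 x [-9.16, -17.53, 24.43, 3.0, -0.0, -0.0]
[0.56162844 0.19484314 0.25062909]
5 x [0.0, 17.01, 5.6, 6.0, -0.0, -0.0]
[0.55381693 0.1658924  0.1672805 ]
5 x [1.4, 16.08, 4.18, 5.97, 0.13, -0.11]
```

>>> {"method": "servo_tool", "body": {"rows": [[1,1.4,16,4.2,6,0.1,-0.1],[1,1.4,16,4.2,6,0.1,-0.1],[1,1.4,16,4.2,6,0.1,-0.1],[1,1.4,16,4.2,6,0.1,-0.1],[1,1.4,16,4.2,6,0.1,-0.1],[1,0,0,0,0,0,0],[1,0,0,0,0,0,0],[1,0,0,0,0,0,0]]}}

```text
t: 18.63
ee_pos: [0.5584, 0.1651, 0.1755]
orientation: [-1.923, 0.249, -0.181]
contact_force: [0.1, 0.6, -0.8]
opening: 0.057
```

```bash
python3 st.py; python3 look.py s2 210,150,160,120 140,140,160,120
python3 - <<'E'
# small lid (white) over big lid: separate by edges; print masks at several thresholds
from h import *
s,W,S,D=pickle.load(open('s2.pkl','rb'));T=mat(s)
for f,n in((S,'scene'),(D,'side')):
    # predicted corners of held plate top
    C=[T[:3,3]-.0025*T[:3,1]+T[:3,0]*x+T[:3,2]*z for x,z in((-.052,-.017),(.054,-.017),(.054,.096),(-.052,.096))]
    p=proj(f,C);print(n,p.round(1).tolist())
    up=cv2.resize(f['image'],None,fx=4,fy=4,interpolation=cv2.INTER_CUBIC);q=((p+.5)*4-.5).round().astype(int)
    cv2.polylines(up,[q],True,(255,0,0),1);x,y=q.min(0)-40;X,Y=q.max(0)+50
    cv2.imwrite(f'pics/s2_{n}.png',cv2.resize(up[max(y,0):Y,max(x,0):X],(400,400))[:,:,::-1])
a=[cv2.imread(f'pics/s2_{n}.png') for n in('scene','side')];cv2.imwrite('pics/s2b.png',np.hstack(a))
E
```

```text
t 18.63 q [ 0.85  0.81 -0.89  2.09 -1.12  0.68 -0.66] tcp [0.5584 0.1651 0.1755] yaw 74.8 pitch 20.9 roll 0.4 F [ 0.1  0.6 -0.8] op 0.057
scene [[308.8, 198.6], [263.6, 212.8], [285.3, 263.3], [331.6, 246.8]]
side [[230.0, 207.6], [200.3, 181.8], [161.0, 216.3], [188.8, 245.5]]
```

View pics/s2b.png

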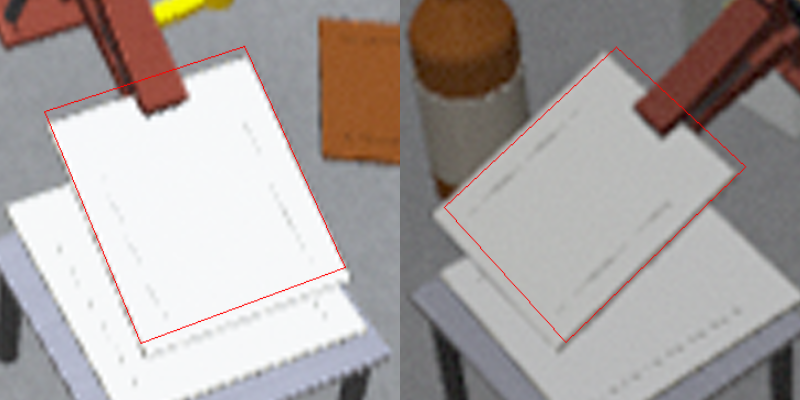

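```bash
sed -i 's/ins=.017/ins=.013/' plan4.py; python3 st.py; python3 - <<'E'
from plan4 import *
A=rows(mat(s),at(12,.006),3);print(A[:3,3]);A=rows(A,at(7,.001),3);print(A[:3,3])
E
```

```text
t 18.78 q [ 0.85  0.8  -0.89  2.09 -1.12  0.68 -0.66] tcp [0.5587 0.1662 0.1775] yaw 74.8 pitch 21.1 roll 0.8 F [ 0.5  0.7 -0.5] op 0.052
3 x [-1.7, 15.17, 1.37, 3.02, -0.0, 0.29]
[0.55156933 0.15756244 0.1329826 ]
3 x [-0.0, 4.26, 0.03, 1.67, 0.0, -0.0]
[0.5509964  0.15543906 0.12038998]
```

>>> {"method": "servo_tool", "body": {"rows": [[1,-1.7,15,1.4,3,0,0.3],[1,-1.7,15,1.4,3,0,0.3],[1,-1.7,15,1.4,3,0,0.3],[1,0,4,0,1.7,0,0],[1,0,4,0,1.7,0,0],[1,0,4,0,1.7,0,0],[1,0,0,0,0,0,0],[1,0,0,0,0,0,0],[1,0,0,0,0,0,0]]}}

```text
t: 19.53
ee_pos: [0.5504, 0.1553, 0.1196]
orientation: [-1.679, 0.228, -0.194]
contact_force: [-0.8, 1.1, -0.4]
opening: 0.051
```

```bash
python3 st.py; python3 look.py s3 210,150,160,120 140,140,160,120; python3 - <<'E'
from plan4 import *
rows(mat(s),at(6.5,-.001),1)
# rear-edge / side-edge check: find corner edges near predicted plate outline in the scene & side views
s,W,S,D=pickle.load(open('s3.pkl','rb'));T=mat(s)
for f,n in((S,'scene'),(D,'side')):
    g=cv2.resize(cv2.cvtColor(f['image'],cv2.COLOR_RGB2GRAY),None,fx=4,fy=4,interpolation=cv2.INTER_CUBIC).astype(int)
    for nm,base,dr in(('rear',(0,.100),(0,1)),('xplus',(.054,.03),(1,0)),('xminus',(-.052,.03),(-1,0)),('front',(.035,-.013),(0,-1)),('front-',(-.035,-.013),(0,-1))):
        u=np.arange(-12,13,1.)/1000
        C=[T[:3,3]-.0025*T[:3,1]+T[:3,0]*(base[0]+d*dr[0])+T[:3,2]*(base[1]+d*dr[1]) for d in u]
        q=((proj(f,C)+.5)*4-.5).round().astype(int);print(n,nm,[int(g[y,x]) for x,y in q])
E
```

```text
t 19.53 q [ 0.93  1.13 -0.88  2.06 -1.12  0.75 -0.41] tcp [0.5504 0.1553 0.1196] yaw 74.8 pitch 6.9 roll -0.3 F [-0.8  1.1 -0.4] op 0.051
1 x [0.85, 1.43, 0.33, 0.28, -0.08, -0.42]
scene rear [248, 248, 248, 248, 248, 247, 248, 248, 248, 248, 249, 253, 251, 235, 231, 229, 233, 237, 243, 245, 249, 249, 248, 250, 252]
scene xplus [243, 245, 246, 248, 248, 249, 249, 248, 248, 249, 249, 248, 241, 208, 195, 204, 236, 245, 250, 248, 248, 248, 249, 249, 249]
scene xminus [249, 248, 248, 248, 248, 248, 248, 249, 251, 251, 231, 205, 170, 150, 151, 151, 152, 151, 153, 153, 152, 150, 150, 151, 151]
scene front [249, 248, 248, 249, 249, 248, 248, 242, 227, 193, 169, 148, 147, 151, 152, 152, 151, 150, 149, 151, 152, 154, 154, 155, 154]
scene front- [248, 248, 249, 249, 249, 250, 250, 248, 248, 234, 191, 171, 150, 148, 150, 151, 151, 151, 151, 150, 150, 150, 152, 153, 154]
side rear [188, 189, 188, 188, 188, 188, 188, 188, 189, 190, 190, 186, 180, 167, 159, 162, 172, 186, 188, 188, 189, 190, 187, 179, 166]
side xplus [187, 189, 189, 189, 188, 189, 191, 193, 193, 187, 175, 158, 140, 125, 122, 114, 113, 115, 116, 116, 115, 115, 115, 114, 113]
side xminus [186, 191, 190, 189, 188, 188, 187, 188, 190, 190, 186, 177, 164, 150, 146, 167, 183, 192, 193, 192, 190, 186, 182, 177, 173]
side front [188, 188, 188, 188, 188, 190, 193, 191, 184, 164, 145, 122, 116, 115, 114, 115, 116, 116, 116, 116, 117, 118, 117, 117, 116]
side front- [187, 186, 185, 186, 188, 190, 191, 192, 187, 179, 155, 134, 118, 113, 112, 114, 116, 116, 114, 114, 115, 116, 116, 116, 116]
```

>>> {"method": "servo_tool", "body": {"rows": [[1,0.8,1,-0.6,0,0,-0.2],[1,0,1,0,0,0,0],[1,0,0,0,0,0,0],[1,0,0,0,0,0,0]]}}

```text
t: 20.02
ee_pos: [0.5501, 0.1544, 0.1166]
orientation: [-1.674, 0.229, -0.194]
contact_force: [-0.7, -1.1, 2.2]
opening: 0.053
```

```bash
sed -i 's/ins=.013/ins=.012/' plan4.py; python3 st.py; python3 - <<'E'
from plan4 import *
rows(mat(s),at(6.5,-.001),1)
E
```

```text
t 20.02 q [ 0.93  1.14 -0.88  2.06 -1.12  0.75 -0.41] tcp [0.5501 0.1544 0.1166] yaw 74.8 pitch 6.6 roll -0.4 F [-0.7 -1.1  2.2] op 0.053
1 x [0.57, -1.16, -0.12, 0.1, -0.08, -0.39]
```

>>> {"method": "servo_tool", "body": {"rows": [[0.87,0,-0.5,0,0,0,0],[0.87,0,0,0,0,0,0],[0.87,0,0,0,0,0,0],[0.87,0,0,-40,0,0,0],[0.87,0,0,-30,0,0,0],[0.87,0,0,0,0,0,0],[0.87,0,-30,-20,0,0,0],[0.87,0,-30,-20,0,0,0],[0.87,0,-30,-20,0,0,0],[0.87,0,0,0,0,0,0]]}}

```text
t: 20.85
ee_pos: [0.5214, 0.0371, 0.2249]
orientation: [-1.678, 0.228, -0.201]
contact_force: [0.5, -0.2, 0.1]
opening: 0.131
```

```bash
python3 st.py; python3 look.py s4 210,150,160,120 140,140,160,120; cat > chk.py <<'E'
# fit level small-lid outline (top z=.111) by maximising image gradient along the edges, scene and side
from h import *
from scipy.optimize import minimize
s,W,S,D=pickle.load(open('s4.pkl','rb'))
for size,z,x0,nm in(((.065,.048,.053),.111,(.565,.2035,74.8),'small'),((.075,.058,.065),.098,(.565,.2037,74.8),'big')):
    for f,n in((S,'scene'),(D,'side')):
        g=cv2.GaussianBlur(cv2.cvtColor(f['image'],cv2.COLOR_RGB2GRAY).astype(np.float32),(0,0),.8)
        G=np.hypot(cv2.Sobel(g,cv2.CV_32F,1,0),cv2.Sobel(g,cv2.CV_32F,0,1));u=np.linspace(.05,.95,60)
        a,b,w=size;K=np.array([[-a,-w],[-a,w],[b,w],[b,-w]]);L=np.vstack([K[i]+(K[(i+1)%4]-K[i])*u[:,None] for i in range(4)])
        def cost(v):
            c=np.radians(v[2]);R=np.array([[np.cos(c),-np.sin(c)],[np.sin(c),np.cos(c)]]);P=np.c_[L@R.T+v[:2],np.full(len(L),z)]
            q=proj(f,P).astype(np.float32);return -np.minimum(cv2.remap(G,q[:,0],q[:,1],cv2.INTER_LINEAR),120).mean()
        grid=[(x0[0]+i/1000,x0[1]+j/1000,x0[2]+k) for i in range(-9,10) for j in range(-9,10) for k in(-4,-2,0,2,4)]
        v=min(grid,key=cost);r=minimize(cost,v,method='Nelder-Mead',options=dict(initial_simplex=np.array([v]*4)+np.diag([.001,.001,1,0])[[3,0,1,2],:3]))
        print(nm,n,r.x.round(4),round(-r.fun,1))
E
python3 chk.py
```

```text
t 20.85 q [ 1.11  0.87 -0.84  2.04 -1.    1.05 -0.64] tcp [0.5214 0.0371 0.2249] yaw 74.6 pitch 6.8 roll -0.0 F [ 0.5 -0.2  0.1] op 0.131
small scene [ 0.5633  0.2038 74.8827] 101.6
small side [ 0.5651  0.2022 74.7418] 103.3
big scene [ 0.563   0.2027 74.8   ] 120.0
big side [ 0.563   0.2017 74.8   ] 120.0
```

```bash
sed -i 's/,120).mean/,400).mean/' chk.py; python3 chk.py; python3 - <<'E'
from h import *
d=pickle.load(open('f0.pkl','rb'));s,W,S,D=pickle.load(open('s4.pkl','rb'))
R={'scene':{'bottle':(188,230,36,75),'cup':(226,125,30,38),'bin':(127,157,42,40),'bracket':(272,178,40,24),'bigtub base':(150,134,58,24),'smalltub base':(164,215,58,26)},
'side':{'bottle':(150,150,36,70),'bin':(255,132,32,30),'cup':(325,165,32,40),'bracket':(288,226,42,32),'bigtub base':(304,150,58,20),'smalltub base':(212,178,56,24)}}
for n,f in(('scene',S),('side',D)):
    for k,(x,y,w,h) in R[n].items():
        a=d[n]['image'][y:y+h,x:x+w].astype(np.float32).mean(2);b=f['image'][y:y+h,x:x+w].astype(np.float32).mean(2)
        print(n,k,'shift px',np.round(cv2.phaseCorrelate(a,b)[0],2),'absdiff',np.abs(a-b).mean().round(1))
E
```

```text
small scene [ 0.5613  0.2047 74.9515] 160.4
small side [ 0.5647  0.2014 74.9676] 136.3
big scene [ 0.5655  0.2037 74.9056] 230.4
big side [ 0.5648  0.2028 74.8761] 181.7
scene bottle shift px [0.02 0.44] absdiff 3.0
scene cup shift px [0.31 0.03] absdiff 52.7
scene bin shift px [ 0.68 -0.03] absdiff 7.2
scene bracket shift px [ 0.02 -0.11] absdiff 3.2
scene bigtub base shift px [ 0.24 -0.51] absdiff 5.1
scene smalltub base shift px [0.02 0.34] absdiff 4.7
side bottle shift px [-0.09  0.04] absdiff 3.6
side bin shift px [1.25 0.34] absdiff 32.9
side cup shift px [-0.04 -0.06] absdiff 3.2
side bracket shift px [0.64 0.15] absdiff 3.2
side bigtub base shift px [0.4  0.19] absdiff 6.1
side smalltub base shift px [ 0.02 -0.05] absdiff 3.4
```

>>> {"method": "servo_tool", "body": {"rows": [[0.5,0,-38,0,0,0,0],[0.5,0,-38,0,0,0,0],[0.5,0,-38,0,0,0,0],[0.5,0,-38,0,0,0,0],[0.5,-30,0,-20,0,0,0],[0.5,-30,0,-20,0,0,0],[0.5,-30,0,-20,0,0,0],[0.5,0,0,0,0,0,0]]}}

```text
t: 21.67
ee_pos: [0.419, 0.0213, 0.3777]
orientation: [-1.675, 0.235, -0.192]
contact_force: [0.3, -0.3, -1.1]
opening: 0.502
```

```bash
python3 st.py; python3 look.py s5 210,150,160,120 140,140,160,120; python3 - <<'E'
from h import *
d=pickle.load(open('f0.pkl','rb'));s,W,S,D=pickle.load(open('s5.pkl','rb'))
def box(im,x,y,w,h):
    c=im[y:y+h,x:x+w].astype(int);m=(c[:,:,0]>120)&(c[:,:,1]<60);ys,xs=np.nonzero(m);return m.sum(),xs.mean()+x if m.any() else None,ys.mean()+y if m.any() else None,xs.min()+x,xs.max()+x,ys.min()+y,ys.max()+y
for n,f,b in(('scene',S,(122,152,55,50)),('side',D,(250,128,45,36))):
    print(n,box(d[n]['image'],*b),box(f['image'],*b))
    for k,(x,y,w,h) in {'bin':b,'cup':(226,125,30,38) if n=='scene' else (325,165,32,40),'bigtub':(150,134,58,24) if n=='scene' else (304,150,58,20)}.items():
        a=d[n]['image'][y:y+h,x:x+w].astype(np.float32).mean(2);c=f['image'][y:y+h,x:x+w].astype(np.float32).mean(2)
        print(k,np.round(cv2.phaseCorrelate(a,c)[0],2),np.abs(a-c).mean().round(1))
E
```

```text
t 21.67 q [ 1.4   0.49 -0.96  2.16 -1.06  1.34 -0.79] tcp [0.419  0.0213 0.3777] yaw 74.7 pitch 6.7 roll -0.7 F [ 0.3 -0.3 -1.1] op 0.502
scene (np.int64(552), np.float64(146.43297101449275), np.float64(176.54891304347825), np.int64(130), np.int64(165), np.int64(160), np.int64(194)) (np.int64(586), np.float64(146.59215017064847), np.float64(176.71160409556313), np.int64(130), np.int64(165), np.int64(160), np.int64(194))
bin [-0.04  0.14] 9.7
cup [ 0.01 -0.04] 1.7
bigtub [ 0.31 -0.47] 3.5
side (np.int64(69), np.float64(272.1304347826087), np.float64(142.26086956521738), np.int64(258), np.int64(283), np.int64(134), np.int64(159)) (np.int64(76), np.float64(271.38157894736844), np.float64(142.8684210526316), np.int64(258), np.int64(283), np.int64(134), np.int64(159))
bin [0.17 0.02] 11.0
cup [-0.01  0.01] 3.2
bigtub [0.31 0.07] 3.9
```

```bash
python3 -c "
from rig import bot
print(bot.sign_off())"
```

```text
the job is handed in; nothing more can be done
None
```

Both lids are off and stacked on the draining stand, and the job was handed in at about 22 s of the 72 s allowed.

**What I did:**
- **Larger lid:** I hooked it under the front lip, gripped it and tipped it to about 70°. A small upward force showed its back edge was still bearing on the rim. I then lifted it off and laid it on the stand.
- **Smaller lid:** I did the same and laid it on the larger lid. At about 43° its back edge briefly seemed to come just off the rim (the reading was within noise), so I lowered it until it bore again before tipping on to 70°.
- **Release:** Each lid was set down back edge first, and its front dropped about 10 mm as the fingers pulled out.

**Last checks:**
- **Larger lid on the stand:** its centre measured about (0.565, 0.203) at 74.9°, against the stand's (0.566, 0.203) at about 76.5°. That leaves it about 1 mm off and turned about 1.6°, which I did not correct.
- **Smaller lid on the larger lid:** its centre is about 2 mm off (0.563, 0.203) and it is square to within 0.1°. The two cameras disagreed by 3–5 mm on it, and I had used up my picture views, so this is from image measurements only.
- **Everything else:** the bottle, cup, bin, bracket and smaller tub showed no movement. The larger tub's image had shifted by about half a pixel, which is within noise or lighting. Brightness in the bin's area of the images also changed, but its outline was identical.
- **Contact:** measured wrist forces stayed near 3 N, and the arm was clear of everything at hand-in.

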